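# Clear the carver's pile into the cantilever tool box

## Task

Take the pile apart and put each thing away: the gourd upright in the middle of the white saucer, the whetstone flat in the tool box's compartment under the cantilever top tray, the wax tin flat in the middle of the round cork pad in the tray, and the sanding block flat in the middle of the oblong pad, lying lengthwise along it. Swing the tray up and out to get at the compartment and leave it swung back down on the box; set things down rather than dropping or throwing them.

Things in the scene. Friction and masses are not known exactly. Their poses are not given: they have to be found in the camera images.
- gourd: small round brown gourd, widest 54 mm across, standing on a flat sawn foot (35 mm across), with an upright pale wooden stem 13 mm thick on top: the stem runs from 48 to 76 mm above the foot and is a good grip. Origin at the centre of the foot's underside, z up. At the start it is the top of the pile. About 60 g
- tin: flat round closed metal wax tin, 62 mm diameter, 24 mm high. Origin at the centre of its underside, z up. At the start it lies under the gourd, on the block. About 90 g
- block: pale wooden sanding block, 96 (x) x 50 (y) x 30 (z) mm. Origin at the centre of its underside, x along its length. At the start it lies under the tin, on the whetstone, roughly parallel to it. About 120 g
- stone: dark grey whetstone slab, 150 (x) x 60 (y) x 26 (z) mm, the bottom of the pile, flat on the table. Origin at the centre of its underside, x along its length. About 0.5 kg
- saucer: shallow white ceramic saucer, fixed on the table, 88 mm across at the rim and 11 mm high; inner floor about 62 mm across, 5 mm above the table. Origin at the centre of its underside, on the table
- toolbox: dark wooden tool box fixed on the table, outside 137 (x) x 274 (y) x 60 (z) mm, covered by its tray at the start; walls and floor 6 mm thick; one compartment, 125 x 262 mm inside, 54 mm deep. Origin at the centre of its underside, on the table; x points across the box, the way the tray swings out (away from the robot), y along its length
- tray: the box's top tray, 137 (x) x 274 (y) mm, rim 26 mm high, floor 6 mm, axes as the box's. Origin: centre of its underside, at the start 60 mm above the table over the box's centre. A divider along x, 12 mm thick, parts two 125 x 125 mm sections and rises mid-way into a handle 60 mm long (x), top 64 mm above the underside: pinch it from above across its thickness (y). Stays level
- round_pad: round cork pad, 68 mm diameter, 3 mm thick, stuck to the tray's floor in the middle of the +y section (0, +68.5 mm from the tray's centre): the place of the tin. Origin at the centre of its underside
- long_pad: oblong cork pad, 100 (x) x 54 (y) x 3 mm, stuck to the tray's floor in the middle of the -y section (0, -68.5 mm from the tray's centre): the place of the sanding block, lying lengthwise. Origin at the centre of its underside, x along its length
- swing (a joint): angle q (rad) of the tray's links: 0 = down on the box, 1.827 = fully out (stop). The tray moves without turning, in box axes, by x = 120 mm*(cos 0.657 - cos(0.657+q)), z = 120 mm*(sin(0.657+q) - sin 0.657): up to 47 mm higher half-way, ending 190 mm along +x at its first height. Takes a few N; rests at either end; let go part-way it may sink to the nearer end
Things that resemble listed ones, but are neither listed nor needed, are in the scene too. Several things have the shape of the tin; the one meant has the colours described above. Several things look just like the stone: the one meant starts farthest to the robot's right.

How it is judged (in metres and radians):
At the end, for the whole second after the job is handed in: Gourd upright on the saucer floor within 15 mm of its centre; tin flat on the round pad and block flat on the oblong pad, each within 13 mm of the pad centre, block within 0.3 rad of its length; whetstone flat on the compartment floor; tray down (below 0.06 rad); all at rest (horizontal distance between gourd and saucer below 0.015 m and z of gourd in the frame of saucer between 0 and 0.01 m and angle between gourd's own z axis and vertical below 0.15 rad and horizontal distance between tin and round_pad below 0.013 m and z of tin in the frame of round_pad between -0.002 and 0.008 m and angle between each of tin, block, stone's own z axis and vertical below 0.1 rad and horizontal distance between block and long_pad below 0.013 m and z of block in the frame of long_pad between -0.002 and 0.008 m and angle between the x axis of block and the x axis of long_pad, either way round below 0.3 rad and x of stone in the frame of toolbox between -0.05 and 0.05 m and y of stone in the frame of toolbox between -0.08 and 0.08 m and z of stone in the frame of toolbox between 0.002 and 0.012 m and value of joint swing below 0.06 rad and linear speed of each of gourd, tin, block, stone below 0.02 m/s and angular speed of each of gourd, tin, block, stone below 0.3 rad/s); the robot touches nothing.
It fails at once if the gourd is dropped or thrown (moves faster than 0.9 m/s while no finger touches it) (linear speed of gourd above 0.9 m/s and contact force between gourd and the fingers below 0.05 N).
It fails at once if the tin is dropped or thrown (moves faster than 0.9 m/s while no finger touches it) (linear speed of tin above 0.9 m/s and contact force between tin and the fingers below 0.05 N).
It fails at once if the block is dropped or thrown (moves faster than 0.9 m/s while no finger touches it) (linear speed of block above 0.9 m/s and contact force between block and the fingers below 0.05 N).
It fails at once if the stone is dropped or thrown (moves faster than 0.9 m/s while no finger touches it) (linear speed of stone above 0.9 m/s and contact force between stone and the fingers below 0.05 N).
It also fails if it takes over 149 s, if anything falls off the work surface, if the arm or the gripper's body presses on something with over 40 N, if the wrist force passes 120 N, or if a joint passes its speed limit or range.

## Robot

A 6-joint arm with a two-finger parallel gripper is mounted at the origin on the work surface. World frame = base frame: x ahead of the robot, y to its left, z up, the work surface at z = 0. Lengths are in mm, angles in degrees, forces in N, time in s.
With the tool pointing down it reaches from about 350 to 875 mm from the base axis. Payload 4.2 kg.
Tool frame: the origin (TCP) lies at the very end of the fingers, on their centre line; the grasp point (between the pads) lies pinch_z behind it (pinch_z is the distance from the TCP to the grasp point, in mm); z points along the fingers, y is the line along which they close (so a half turn about z gives the same grasp; the last joint's range is limited). The gripper opens to 85 mm and grips with 20 to 120 N. Pads are 22 mm wide; open, the fingers measure 114 mm over their backs; the gripper's body (76 mm by 85 mm) begins 54 mm behind the grasp point. The pads swing forward as they close: fully open they stand 13 mm farther back than shut.
Start: joints at [82.426, 22.042, 0.453, 0, -68.411, -14.817], TCP at [238.047, 577.869, 231.312] pointing down, gripper open.
Joint ranges: [-179.83, 179.83], [-69.29, 118.12], [-61.27, 80.66], [-181.25, 117.63], [-171.15, -9.14], [-177.46, 177.46]. Speed limits (degrees/s): [159.86, 159.86, 180, 180, 180, 180].

## Interface

Orientations are given as [roll, pitch, yaw] about the fixed x, y, z axes, in that order (R = Rz(yaw) Ry(pitch) Rx(roll)).
In Python, from rig import * gives the robot as it stands.
- The arm moves only by the tool arm_command, never from a script. Its argument "increments" is a list of rows, each an object of numbers: "tx", "ty", "tz": the shift along the tool's x, y, z scaled (see below); "wx", "wy", "wz": the turn, a rotation vector about the tool's x, y, z scaled (see below). A call has 1 to 10 rows; each row is the pose to reach, as a shift and turn from the pose commanded when the call began, along the tool's axes at that moment, turning the shorter way round; what a row does not reach only later rows make up. The controller multiplies each number of a shift by 0.2 m and each number of a turn by pi rad. A row lasts 1/8 s, in which the tool goes at most 62.5 mm and 10.7 degrees, less where a joint would pass 70% of its speed; a pose out of reach is approached as far as the arm can. A call with a number of a shift or a turn outside -1 to 1 is refused whole. A call with a gripper value outside its range is refused whole. "hand" is the opening, from -1 (shut) to 1 (fully open), set as the call begins (left out, the last holds). The fingers move at their own pace and stop on an object; "newtons" is the grip in N (left out, the last holds). Time passes only in rows, so rows that repeat a pose let the fingers close. It gives the time, the measured TCP pose, the force, the opening and the grip force at its end, in the units of the state.
- get_state(): the state, without advancing time (a new reading comes with each control period).
- read_camera(name): name is "scene" or "top" or "wrist"; returns a dict with "frame" (384x512x3 uint8, blue, green, red), "depth" (384x512 float32, mm along the optical axis (not along the pixel's ray), 0 where there is no reading), "fx", "fy", "cx", "cy" (pixels), "R" (3x3) and "t" (3): a world point X has camera coordinates R X + t; the wrist camera has in their place "mount" (4x4, takes a point from camera to tool coordinates, whose origin is the TCP and whose axes are the flange's). Camera axes: x right, y down, z forward; pixel columns grow to the right and rows downward; lengths in mm; the calibration is good to about 2 mm. A picture is of the moment at which its call begins: read the wrist's pose just before it.
- hand_in(): hands the job in; it is judged then, once.
The state is a dict: "t": time; "qpos": joint angles; "qd": joint speeds; "tau": joint torques, N m; "eef_pos": TCP position; "ee_rot": TCP orientation; "contact_force": force on the tool from outside, world axes, zero at the start; "moment": the same for the moment, N m; "finger_gap": finger opening in mm; "grasp_force": force on a finger pad.
Only numpy, scipy, OpenCV 4.12 (cv2) and the standard library are available. Lean on these libraries where they do the work, as an engineer would, in place of code of your own. Each camera call takes 0.05 s, during which the arm holds its last target. There are 200 camera calls.

## Working session

There is one attempt and no reset: what is moved stays moved. The work goes in short steps, Python scripts to look and compute and a tool call to move; the robot and the scene stay as the last step left them, time stands still between calls to the robot, and variables do not carry over. Pictures are saved under pics/ and viewed, at most 14 in all, crops included, and the job is handed in when it is done.

Besides the shell and the picture viewer there is one more tool, called after "Emit:" in YAML: its name, and indented under it one key for each argument. arm_command: Moves the arm, as the interface text tells. Its arguments: {"type":"object","properties":{"increments":{"type":"array"},"hand":{"type":"number"},"newtons":{"type":"number"}},"required":["increments"]}

```bash
ls; mkdir -p pics
python3 - <<'E'
from rig import *
import cv2
s=get_state(); print({k:s[k] for k in s})
for n in("scene","top"):
    c=read_camera(n); cv2.imwrite(f"pics/{n}0.png",c["frame"]); print(n,c["fx"],c["cx"],c["cy"],c["R"],c["t"])
E
```

```text
pics
{'t': 0.0, 'qpos': array([ 8.24246683e+01,  2.20899331e+01,  3.78244616e-01, -2.89089208e-02,
       -6.84107899e+01, -1.48175784e+01]), 'qd': array([ 0.05030665,  0.0188479 ,  0.00280365, -0.0057121 ,  0.02809315,
       -0.01179636]), 'tau': array([-1.48652027e-03, -3.92289519e+01,  1.88394892e+01,  4.18626130e+00,
       -4.63826931e-03, -8.03823525e-06]), 'eef_pos': array([237.84544033, 577.33086922, 230.22003234]), 'ee_rot': array([ 1.79874723e+02, -5.35865867e-03, -2.24035700e+01]), 'contact_force': array([-0.00135257, -0.67070835,  0.26962695]), 'moment': array([-0.02800907,  0.01560181,  0.02201589]), 'grasp_force': 0.0, 'finger_gap': 85.2878292010316}
scene 447.8609446450205 258.1110825236037 186.52094500418173 [[ 0.69605156  0.71799017 -0.00153001]
 [ 0.54095817 -0.52582765 -0.65640654]
 [-0.47209796  0.45606512 -0.7544058 ]] [-310.73480301 -266.14127953 1385.27046437]
top 348.97668093883885 258.1887126519203 185.39365494345645 [[-0.02261516 -0.99965502 -0.01335611]
 [-0.99648178  0.02361775 -0.08041313]
 [ 0.08070083  0.01149056 -0.99667213]] [ -77.4854239   538.76596602 1015.73410425]
```

View pics/top0.png

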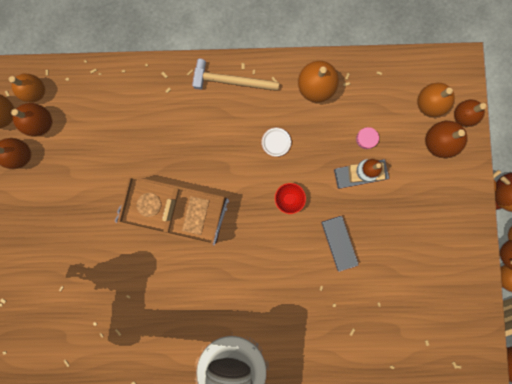

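View pics/scene0.png

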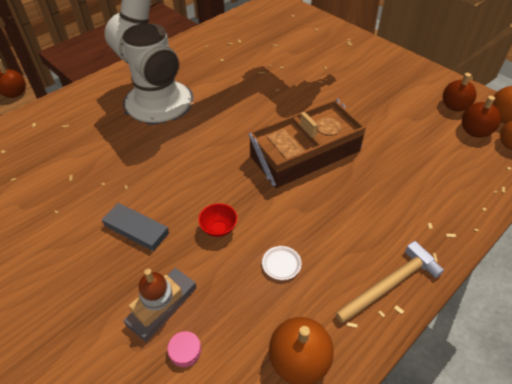

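```bash
python3 -c "
import rig
print([(k,getattr(rig,k)) for k in dir(rig) if not k.startswith('_')])"
```

```text
[('IKError', <class 'rig.IKError'>), ('get_state', <function make.<locals>.<lambda> at 0x7f5bd13745e0>), ('hand_in', <function connect.<locals>.done at 0x7f5bd12eb7e0>), ('pinch_z', 18.700000000000003), ('read_camera', <function make.<locals>.drawn_camera at 0x7f5bd13740e0>)]
```

```bash
cat > h.py <<'E'
from rig import *
import numpy as np, cv2
from scipy.spatial.transform import Rotation as Ro
def look(n):
    s=get_state(); c=read_camera(n)
    if n=="wrist":
        T=np.eye(4);T[:3,:3]=Ro.from_euler("xyz",s["ee_rot"],degrees=True).as_matrix();T[:3,3]=s["eef_pos"]
        M=T@np.array(c["mount"]); R=M[:3,:3].T; c["R"]=R; c["t"]=-R@M[:3,3]
    c["R"]=np.array(c["R"]);c["t"]=np.array(c["t"])
    return c
def cloud(c):
    d=c["depth"];v,u=np.mgrid[:384,:512]
    P=np.stack([(u-c["cx"])/c["fx"]*d,(v-c["cy"])/c["fy"]*d,d],-1)
    W=(P-c["t"])@c["R"]; W[d==0]=np.nan
    return W
def cast(c,uv,z):
    uv=np.atleast_2d(uv).astype(float)
    r=np.c_[(uv[:,0]-c["cx"])/c["fx"],(uv[:,1]-c["cy"])/c["fy"],np.ones(len(uv))]@c["R"]
    o=-c["R"].T@c["t"]; return o+r*((z-o[2])/r[:,2])[:,None]
def proj(c,X):
    p=np.atleast_2d(X)@c["R"].T+c["t"]; return np.c_[p[:,0]/p[:,2]*c["fx"]+c["cx"],p[:,1]/p[:,2]*c["fy"]+c["cy"]]
def blob(c,mask,z):
    """largest contour of mask cast to plane z -> centroid, minAreaRect"""
    k=max(cv2.findContours(mask.astype(np.uint8),cv2.RETR_EXTERNAL,cv2.CHAIN_APPROX_NONE)[0],key=cv2.contourArea)
    W=cast(c,k[:,0],z)[:,:2].astype(np.float32); r=cv2.minAreaRect(W); m=cv2.moments(W[:,None])
    return np.round([m["m10"]/m["m00"],m["m01"]/m["m00"]],1),[np.round(x,1) for x in r]
E
python3 - <<'E'
from h import *
for n in("top","scene"):
    c=look(n);W=cloud(c);f=c["frame"].astype(int);hsv=cv2.cvtColor(c["frame"],cv2.COLOR_BGR2HSV);z=W[...,2]
    win=np.zeros((384,512),bool)
    def box(a,b,x,y):
        m=np.zeros((384,512),bool);m[b:y,a:x]=1;return m
    B=box(330,150,400,195) if n=="top" else box(115,255,205,350)
    print(n,"table z",np.nanmedian(z),"std",np.nanstd(z[300:310,300:310]))
    for nm,a,b in(("stone",20,30),("block",50,60),("tin",74,85),("gourd",95,140),("stem",133,175)):
        m=B&(z>a)&(z<b); print(nm,m.sum(),np.nanmedian(z[m]) if m.any() else 0,np.round([W[...,:2][m].min(0),W[...,:2][m].max(0)],0).tolist() if m.any() else 0, blob(c,m,np.nanmedian(z[m])) if m.sum()>5 else '')
    S=box(255,120,300,165) if n=="top" else box(250,235,315,290)
    print("saucer",blob(c,S&(hsv[...,1]<60)&(hsv[...,2]>120),11), np.nanmedian(z[S&(hsv[...,1]<60)&(hsv[...,2]>120)]))
    T=box(105,165,245,250) if n=="top" else box(240,90,375,190)
    for nm,a,b in(("rim",80,92),("hand",112,135),("floor",62,74)):
        m=T&(z>a)&(z<b);print(nm,m.sum(),blob(c,m,np.nanmedian(z[m])),np.nanmedian(z[m]))
cs=[]
E
```

```text
top table z -0.19494117900061414 std 1.7368628636833685
stone 375 25.839707802602437 [[523.0, -474.0], [606.0, -320.0]] (array([ 553.7, -345.7]), [array([ 561.4, -377.6]), array([ 59.8, 111.5]), np.float64(9.5)])
block 192 55.242316679931406 [[540.0, -453.0], [593.0, -356.0]] (array([ 562.9, -366.9]), [array([ 563.9, -369.2]), array([49.9, 28.6]), np.float64(11.3)])
tin 122 79.7058445968512 [[540.0, -427.0], [600.0, -371.0]] (array([ 560.3, -386.1]), [array([ 564.4, -393.8]), array([61.1, 44.4]), np.float64(27.7)])
gourd 280 118.4307045862756 [[545.0, -427.0], [594.0, -377.0]] (array([ 568.7, -398.3]), [array([ 568.7, -398.3]), array([53.7, 48.8]), np.float64(88.6)])
stem 32 154.32285617243338 [[564.0, -408.0], [577.0, -396.0]] (array([ 569.8, -400.6]), [array([ 569.4, -400.6]), array([11.5, 17.5]), np.float64(25.2)])
saucer (array([ 669.6, -147.1]), [array([ 669.9, -146.8]), array([84.8, 82.9]), np.float64(88.6)]) 5.920704828660445
rim 875 (array([469.2, 155.1]), [array([469.9, 156.1]), array([284.9, 136.9]), np.float64(76.0)]) 85.92775883989206
hand 120 (array([469.6, 153.2]), [arr
[... 792 characters left out ...]
3.7, -406. ]), [array([ 582.6, -405.4]), array([51.1, 57.3]), np.float64(77.8)])
stem 80 151.58804612468006 [[568.0, -409.0], [580.0, -397.0]] (array([ 578. , -404.2]), [array([ 577.7, -404.1]), array([12. , 25.1]), np.float64(73.3)])
saucer (array([ 671.9, -147.4]), [array([ 671.6, -147.3]), array([84.7, 84.5]), np.float64(45.8)]) 5.6765001652767
rim 992 (array([473. , 155.4]), [array([474.3, 156.5]), array([290.7, 143.6]), np.float64(75.7)]) 84.78561618243296
hand 127 (array([475.1, 152.5]), [array([475.7, 150.8]), array([19.9, 68.4]), np.float64(75.8)]) 122.28729230579752
floor 2833 (array([446.7,  99.4]), [array([445.5, 100.1]), array([120.2, 118.9]), np.float64(76.2)]) 67.13186870655072
```

```bash
cat >> h.py <<'E'
def plan(wps,step=60,start=None):
    """wps [(x,y,z,yaw)] ; prints per call the tool-axis shift/turn (scaled) of the end pose and rows needed"""
    s=get_state(); p=s["eef_pos"]; R=Ro.from_euler("xyz",s["ee_rot"],degrees=True)
    for w in wps:
        q=np.array(w[:3],float); Rt=Ro.from_euler("xyz",[180,0,w[3]],degrees=True)
        n=1
        while True:
            d=R.inv().apply((q-p)/n)/200; r=(R.inv()*Rt).as_rotvec()/n
            if abs(d).max()<=.98 and np.linalg.norm(r)<1.7: break
            n+=1
        P0,R0=p,R
        for i in range(n):
            tp=P0+(q-P0)*(i+1)/n; tr=R0*Ro.from_rotvec((R0.inv()*Rt).as_rotvec()*(i+1)/n)
            d=np.round(R.inv().apply(tp-p)/200,3); r=np.round((R.inv()*tr).as_rotvec()/np.pi,3)
            k=max(np.linalg.norm(d)*200/60,np.linalg.norm(r)*180/10.5)
            print(np.round(w,1),"d",d.tolist(),"w",r.tolist(),"rows %.1f"%k)
            p=p+R.apply(d*200); R=R*Ro.from_rotvec(r*np.pi)
def st():
    s=get_state();print("t%.2f"%s["t"],np.round(s["eef_pos"],1),np.round(s["ee_rot"],1),"F",np.round(s["contact_force"],1),"gap %.1f grip %.1f"%(s["finger_gap"],s["grasp_force"]))
E
python3 - <<'E'
from h import *
c=look("top");W=cloud(c);z=W[...,2];hsv=cv2.cvtColor(c["frame"],cv2.COLOR_BGR2HSV)
a=np.radians(-14);ax=np.array([[np.cos(a),np.sin(a)],[-np.sin(a),np.cos(a)]])
near=np.linalg.norm(W[...,:2]-[470,155],axis=-1)<170
for lo,hi in((119,129),(82,90)):
    m=near&(z>lo)&(z<hi); q=W[m][:,:2]@ax.T; lo_,hi_=np.percentile(q,1.5,0),np.percentile(q,98.5,0)
    print(m.sum(),"ext",hi_-lo_,"ctr",ax.T@((lo_+hi_)/2),"med",np.median(W[m],0))
m=(hsv[...,0]>145)&(hsv[...,0]<172)&(hsv[...,1]>90); print("pink",blob(c,m,24),np.nanmedian(W[m],0))
m=np.zeros_like(m);m[210:275,315:365]=1;m&=(z>18)&(z<35);print("stone2",blob(c,m,26))
plan([(470,154,200,-14)])
E
```

```text
100 ext [57.33320993 11.64081152] ctr [469.91250234 154.29532519] med [471.08705288 153.73391282 124.21978714]
804 ext [136.16534631 276.84390223] ctr [469.58924591 155.15281336] med [460.59473669 156.66271301  86.082045  ]
pink (array([ 671.6, -418. ]), [array([ 672.3, -417.8]), array([59.8, 57.5]), np.float64(88.5)]) [ 671.09769166 -418.19608031   23.47766296]
stone2 (array([ 361.9, -324.1]), [array([ 361.9, -324.3]), array([149.7,  60.6]), np.float64(16.4)])
[470 154 200 -14] d [0.94, 0.758, 0.078] w [0.0, 0.0, -0.023] rows 4.0
[470 154 200 -14] d [0.883, 0.824, 0.078] w [0.0, 0.0, -0.024] rows 4.0
```

Emit:
arm_command:
  increments:
    - {"tx": 0.94,"ty": 0.758,"tz": 0.078,"wz": -0.023}
    - {"tx": 0.94,"ty": 0.758,"tz": 0.078,"wz": -0.023}
    - {"tx": 0.94,"ty": 0.758,"tz": 0.078,"wz": -0.023}
    - {"tx": 0.94,"ty": 0.758,"tz": 0.078,"wz": -0.023}
    - {"tx": 0.94,"ty": 0.758,"tz": 0.078,"wz": -0.023}
  hand: 0
  newtons: 60

```text
validation failed for argument at $.in...
```

Emit:
arm_command:
  increments:
    - {"tx": 0.883,"ty": 0.824,"tz": 0.078,"wz": -0.024}
    - {"tx": 0.883,"ty": 0.824,"tz": 0.078,"wz": -0.024}
    - {"tx": 0.883,"ty": 0.824,"tz": 0.078,"wz": -0.024}
    - {"tx": 0.883,"ty": 0.824,"tz": 0.078,"wz": -0.024}
    - {"tx": 0.883,"ty": 0.824,"tz": 0.078,"wz": -0.024}
    - {"tx": 0.883,"ty": 0.824,"tz": 0.078,"wz": -0.024}

```text
validation failed for argument at $.in...
```

Run:
```python
from h import *
st()
c=look("wrist");W=cloud(c);z=W[...,2];cv2.imwrite("pics/w1.png",c["frame"])
m=(abs(W[...,0]-470)<45)&(abs(W[...,1]-154)<35)&(z>118)&(z<130); print(m.sum(),blob(c,m,124),np.median(W[m],0))
plan([(470,154.5,94,-14)])
```

```text
t0.25 [238.  577.6 230.8] [179.9  -0.  -22.4] F [-0.6  0.3  0.4] gap 85.4 grip 0.0Traceback (most recent call last):
  File "<stdin>", line 4, in <module>
  File "h.py", line 24, in blob
    k=max(cv2.findContours(mask.astype(np.uint8),cv2.RETR_EXTERNAL,cv2.CHAIN_APPROX_NONE)[0],key=cv2.contourArea)
ValueError: max() iterable argument is empty
```

Emit:
arm_command:
  increments:
    - {"tx": 0.94,"ty": 0.758,"tz": 0.078,"wx": 0,"wy": 0,"wz": -0.023}
    - {"tx": 0.94,"ty": 0.758,"tz": 0.078,"wx": 0,"wy": 0,"wz": -0.023}
    - {"tx": 0.94,"ty": 0.758,"tz": 0.078,"wx": 0,"wy": 0,"wz": -0.023}
    - {"tx": 0.94,"ty": 0.758,"tz": 0.078,"wx": 0,"wy": 0,"wz": -0.023}
    - {"tx": 0.94,"ty": 0.758,"tz": 0.078,"wx": 0,"wy": 0,"wz": -0.023}
  hand: 0
  newtons: 60

```text
t: 0.92
eef_pos: [355.0, 363.0, 215.8]
ee_rot: [180.0, 0.0, -18.5]
contact_force: [-0.1, 0.7, 0.2]
finger_gap: 42.8
grasp_force: 0.0
```

Emit:
arm_command:
  increments:
    - {"tx": 0.883,"ty": 0.824,"tz": 0.078,"wx": 0,"wy": 0,"wz": -0.024}
    - {"tx": 0.883,"ty": 0.824,"tz": 0.078,"wx": 0,"wy": 0,"wz": -0.024}
    - {"tx": 0.883,"ty": 0.824,"tz": 0.078,"wx": 0,"wy": 0,"wz": -0.024}
    - {"tx": 0.883,"ty": 0.824,"tz": 0.078,"wx": 0,"wy": 0,"wz": -0.024}
    - {"tx": 0.883,"ty": 0.824,"tz": 0.078,"wx": 0,"wy": 0,"wz": -0.024}
    - {"tx": 0.883,"ty": 0.824,"tz": 0.078,"wx": 0,"wy": 0,"wz": -0.024}
    - {"tx": 0.883,"ty": 0.824,"tz": 0.078,"wx": 0,"wy": 0,"wz": -0.024}

```text
t: 1.8
eef_pos: [470.0, 155.6, 200.3]
ee_rot: [-180.0, -0.0, -13.8]
contact_force: [0.6, 0.5, -0.3]
finger_gap: 42.4
grasp_force: 0.0
```

Run:
```python
from h import *
st()
c=look("wrist");W=cloud(c);z=W[...,2];cv2.imwrite("pics/w1.png",c["frame"])
m=(abs(W[...,0]-470)<45)&(abs(W[...,1]-154)<35)&(z>118)&(z<130); print(m.sum(),np.nanmin(c["depth"][c["depth"]>0]))
if m.sum()>5: print(blob(c,m,124),np.median(W[m],0))
plan([(470,154.5,94,-14)])
```

```text
t1.80 [470.  155.6 200.3] [-180.    -0.   -13.8] F [ 0.6  0.5 -0.3] gap 42.4 grip 0.0
1085 56.47142
(array([471.7, 154.8]), [array([471.9, 154.9]), array([11.4, 59.5]), np.float64(76.6)]) [473.3435824  154.42263768 124.69286804]
[470.  154.5  94.  -14. ] d [0.001, 0.005, 0.531] w [-0.0, -0.0, 0.001] rows 1.8
```

Emit:
arm_command:
  increments:
    - {"tx": 0.005,"ty": 0.005,"tz": 0.2,"wx": 0,"wy": 0,"wz": 0}
    - {"tx": 0.005,"ty": 0.005,"tz": 0.4,"wx": 0,"wy": 0,"wz": 0}
    - {"tx": 0.005,"ty": 0.005,"tz": 0.53,"wx": 0,"wy": 0,"wz": 0}
    - {"tx": 0.005,"ty": 0.005,"tz": 0.53,"wx": 0,"wy": 0,"wz": 0}
    - {"tx": 0.005,"ty": 0.005,"tz": 0.53,"wx": 0,"wy": 0,"wz": 0}

```text
t: 2.48
eef_pos: [471.7, 154.2, 95.2]
ee_rot: [-179.9, -0.1, -13.8]
contact_force: [-0.4, 0.3, 1.0]
finger_gap: 42.6
grasp_force: 0.0
```

Emit:
arm_command:
  increments:
    - {"tx": 0,"ty": 0,"tz": 0,"wx": 0,"wy": 0,"wz": 0}
    - {"tx": 0,"ty": 0,"tz": 0,"wx": 0,"wy": 0,"wz": 0}
    - {"tx": 0,"ty": 0,"tz": 0,"wx": 0,"wy": 0,"wz": 0}
    - {"tx": 0,"ty": 0,"tz": 0,"wx": 0,"wy": 0,"wz": 0}
    - {"tx": 0,"ty": 0,"tz": 0,"wx": 0,"wy": 0,"wz": 0}
  hand: -1

```text
t: 3.1
eef_pos: [472.0, 154.9, 95.5]
ee_rot: [-179.8, -0.1, -13.9]
contact_force: [-2.4, 5.7, 2.7]
finger_gap: 11.2
grasp_force: 59.4
```

Run:
```python
from h import *
st()
# arc in tool axes: tool x = box x when yaw==box yaw; up = -tz
for q in np.linspace(0,1.827,17):
    print("%.2f tx %.3f tz %.3f"%(q,.6*(np.cos(.657)-np.cos(.657+q)),-.6*(np.sin(.657+q)-np.sin(.657))))
```

```text
t3.10 [472.  154.9  95.5] [-1.798e+02 -1.000e-01 -1.390e+01] F [-2.4  5.7  2.7] gap 11.2 grip 59.4
0.00 tx 0.000 tz -0.000
0.11 tx 0.045 tz -0.052
0.23 tx 0.095 tz -0.098
0.34 tx 0.151 tz -0.138
0.46 tx 0.210 tz -0.172
0.57 tx 0.273 tz -0.199
0.69 tx 0.339 tz -0.218
0.80 tx 0.407 tz -0.230
0.91 tx 0.475 tz -0.234
1.03 tx 0.543 tz -0.230
1.14 tx 0.611 tz -0.218
1.26 tx 0.676 tz -0.199
1.37 tx 0.740 tz -0.172
1.48 tx 0.799 tz -0.138
1.60 tx 0.855 tz -0.098
1.71 tx 0.905 tz -0.052
1.83 tx 0.950 tz -0.000
```

Emit:
arm_command:
  increments:
    - {"tx": 0.045,"ty": 0,"tz": -0.052,"wx": 0,"wy": 0,"wz": 0}
    - {"tx": 0.095,"ty": 0,"tz": -0.098,"wx": 0,"wy": 0,"wz": 0}
    - {"tx": 0.151,"ty": 0,"tz": -0.138,"wx": 0,"wy": 0,"wz": 0}
    - {"tx": 0.21,"ty": 0,"tz": -0.172,"wx": 0,"wy": 0,"wz": 0}
    - {"tx": 0.273,"ty": 0,"tz": -0.199,"wx": 0,"wy": 0,"wz": 0}
    - {"tx": 0.339,"ty": 0,"tz": -0.218,"wx": 0,"wy": 0,"wz": 0}
    - {"tx": 0.407,"ty": 0,"tz": -0.23,"wx": 0,"wy": 0,"wz": 0}
    - {"tx": 0.475,"ty": 0,"tz": -0.234,"wx": 0,"wy": 0,"wz": 0}

```text
t: 4.1
eef_pos: [564.1, 131.9, 142.3]
ee_rot: [-179.8, -0.1, -13.9]
contact_force: [-1.3, 5.7, -0.2]
finger_gap: 11.1
grasp_force: 59.7
```

Emit:
arm_command:
  increments:
    - {"tx": 0.068,"ty": 0,"tz": 0.004,"wx": 0,"wy": 0,"wz": 0}
    - {"tx": 0.136,"ty": 0,"tz": 0.016,"wx": 0,"wy": 0,"wz": 0}
    - {"tx": 0.201,"ty": 0,"tz": 0.035,"wx": 0,"wy": 0,"wz": 0}
    - {"tx": 0.265,"ty": 0,"tz": 0.062,"wx": 0,"wy": 0,"wz": 0}
    - {"tx": 0.324,"ty": 0,"tz": 0.096,"wx": 0,"wy": 0,"wz": 0}
    - {"tx": 0.38,"ty": 0,"tz": 0.136,"wx": 0,"wy": 0,"wz": 0}
    - {"tx": 0.43,"ty": 0,"tz": 0.182,"wx": 0,"wy": 0,"wz": 0}
    - {"tx": 0.475,"ty": 0,"tz": 0.234,"wx": 0,"wy": 0,"wz": 0}
    - {"tx": 0.475,"ty": 0,"tz": 0.234,"wx": 0,"wy": 0,"wz": 0}

```text
t: 5.22
eef_pos: [656.3, 108.8, 95.5]
ee_rot: [-179.9, -0.1, -13.9]
contact_force: [-1.8, 4.8, 3.7]
finger_gap: 10.8
grasp_force: 60.2
```

Run:
```python
from h import *
st()
c=look("top");W=cloud(c);z=W[...,2]
cv2.imwrite("pics/t2.png",cv2.resize(c["frame"][80:260,90:410],None,fx=2,fy=2))
a=np.radians(-13.8);ax=np.array([[np.cos(a),np.sin(a)],[-np.sin(a),np.cos(a)]])
near=np.linalg.norm(W[...,:2]-[654,109],axis=-1)<170
m=near&(z>82)&(z<90); q=W[m][:,:2]@ax.T; lo_,hi_=np.percentile(q,1.5,0),np.percentile(q,98.5,0)
print(m.sum(),"ext",hi_-lo_,"ctr",ax.T@((lo_+hi_)/2),"med",np.median(W[m],0))
```

```text
t5.22 [656.3 108.8  95.5] [-1.799e+02 -1.000e-01 -1.390e+01] F [-1.8  4.8  3.7] gap 10.8 grip 60.2
598 ext [136.68992738 277.59601375] ctr [653.31320606 108.58339121] med [618.68628161  87.52020145  85.98920752]
```

View pics/t2.png

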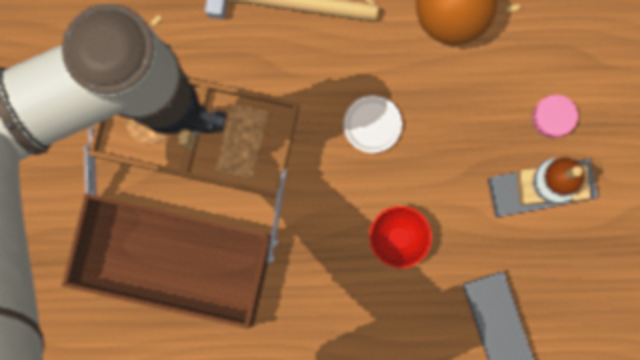

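Run:
```python
from h import *
plan([(655.5,108.8,235,-14),(571,-402,235,-80),(571,-402,131,-80)])
```

```text
[655.5 108.8 235.  -14. ] d [-0.003, -0.001, -0.697] w [-0.001, -0.001, 0.001] rows 2.3
[ 571 -402  235  -80] d [0.071, 0.86, 0.0] w [0.0, 0.0, 0.122] rows 2.9
[ 571 -402  235  -80] d [0.387, 0.772, 0.0] w [0.0, 0.0, 0.122] rows 2.9
[ 571 -402  235  -80] d [0.647, 0.57, 0.001] w [0.0, 0.0, 0.122] rows 2.9
[ 571 -402  131  -80] d [0.0, -0.0, 0.52] w [0.0, -0.0, 0.0] rows 1.7
```

Emit:
arm_command:
  increments:
    - {"tx": 0,"ty": 0,"tz": 0,"wx": 0,"wy": 0,"wz": 0}
    - {"tx": 0,"ty": 0,"tz": 0,"wx": 0,"wy": 0,"wz": 0}
    - {"tx": 0,"ty": 0,"tz": 0,"wx": 0,"wy": 0,"wz": 0}
    - {"tx": 0,"ty": 0,"tz": -0.2,"wx": 0,"wy": 0,"wz": 0}
    - {"tx": 0,"ty": 0,"tz": -0.45,"wx": 0,"wy": 0,"wz": 0}
    - {"tx": 0,"ty": 0,"tz": -0.7,"wx": 0,"wy": 0,"wz": 0}
    - {"tx": 0,"ty": 0,"tz": -0.7,"wx": 0,"wy": 0,"wz": 0}
  hand: 0

```text
t: 6.15
eef_pos: [657.7, 107.5, 239.9]
ee_rot: [-179.7, -0.5, -13.9]
contact_force: [-0.2, -0.5, -0.5]
finger_gap: 42.9
grasp_force: 0.0
```

Emit:
arm_command:
  increments:
    - {"tx": 0.071,"ty": 0.86,"tz": 0,"wx": 0,"wy": 0,"wz": 0.122}
    - {"tx": 0.071,"ty": 0.86,"tz": 0,"wx": 0,"wy": 0,"wz": 0.122}
    - {"tx": 0.071,"ty": 0.86,"tz": 0,"wx": 0,"wy": 0,"wz": 0.122}
    - {"tx": 0.071,"ty": 0.86,"tz": 0,"wx": 0,"wy": 0,"wz": 0.122}

```text
t: 6.65
eef_pos: [626.4, -66.4, 233.2]
ee_rot: [179.9, 0.1, -36.2]
contact_force: [-0.7, 0.4, -0.4]
finger_gap: 42.5
grasp_force: 0.0
```

Emit:
arm_command:
  increments:
    - {"tx": 0.387,"ty": 0.772,"tz": 0,"wx": 0,"wy": 0,"wz": 0.122}
    - {"tx": 0.387,"ty": 0.772,"tz": 0,"wx": 0,"wy": 0,"wz": 0.122}
    - {"tx": 0.387,"ty": 0.772,"tz": 0,"wx": 0,"wy": 0,"wz": 0.122}
    - {"tx": 0.387,"ty": 0.772,"tz": 0,"wx": 0,"wy": 0,"wz": 0.122}

```text
t: 7.15
eef_pos: [599.0, -235.8, 232.8]
ee_rot: [179.9, 0.1, -58.1]
contact_force: [-0.0, 1.3, -0.8]
finger_gap: 42.8
grasp_force: 0.0
```

Emit:
arm_command:
  increments:
    - {"tx": 0.647,"ty": 0.57,"tz": 0,"wx": 0,"wy": 0,"wz": 0.122}
    - {"tx": 0.647,"ty": 0.57,"tz": 0,"wx": 0,"wy": 0,"wz": 0.122}
    - {"tx": 0.647,"ty": 0.57,"tz": 0,"wx": 0,"wy": 0,"wz": 0.122}
    - {"tx": 0.647,"ty": 0.57,"tz": 0,"wx": 0,"wy": 0,"wz": 0.122}
    - {"tx": 0.647,"ty": 0.57,"tz": 0,"wx": 0,"wy": 0,"wz": 0.122}
    - {"tx": 0.647,"ty": 0.57,"tz": 0,"wx": 0,"wy": 0,"wz": 0.122}

```text
t: 7.9
eef_pos: [573.0, -401.9, 234.1]
ee_rot: [180.0, 0.0, -79.7]
contact_force: [0.1, 0.2, 0.6]
finger_gap: 42.8
grasp_force: 0.0
```

Run:
```python
from h import *
st()
c=look("wrist");W=cloud(c);z=W[...,2];cv2.imwrite("pics/w3.png",c["frame"])
near=np.linalg.norm(W[...,:2]-[571,-402],axis=-1)<110
for a,b in((146,162),(74,84),(50,60),(22,30)):
    m=near&(z>a)&(z<b); print(a,m.sum(),np.median(W[m],0) if m.any() else '',blob(c,m,np.median(z[m])) if m.sum()>20 else '')
plan([(571,-402,131,-80)])
```

```text
t7.90 [ 573.  -401.9  234.1] [180.    0.  -79.7] F [0.1 0.2 0.6] gap 42.8 grip 0.0
146 239 [ 573.02238924 -404.91832333  155.98768629] (array([ 573.1, -404.8]), [array([ 573.1, -404.8]), array([11.9, 14.9]), np.float64(10.2)])
74 452 [ 568.37328341 -424.15078556   80.28878854] (array([ 569.1, -422.2]), [array([ 570.6, -414.2]), array([38.3, 61.3]), np.float64(87.5)])
50 1234 [ 568.29114703 -438.95882391   56.33045023] (array([ 569.8, -440.7]), [array([ 570.3, -436.6]), array([49.5, 33.5]), np.float64(3.1)])
22 3173 [ 590.53014619 -421.76593433   25.89230986] (array([ 663.3, -419.8]), [array([ 661.6, -419.8]), array([60.4, 34.6]), np.float64(79.8)])
[ 571 -402  131  -80] d [-0.002, 0.01, 0.516] w [-0.0, 0.0, 0.002] rows 1.7
```

View pics/w3.png

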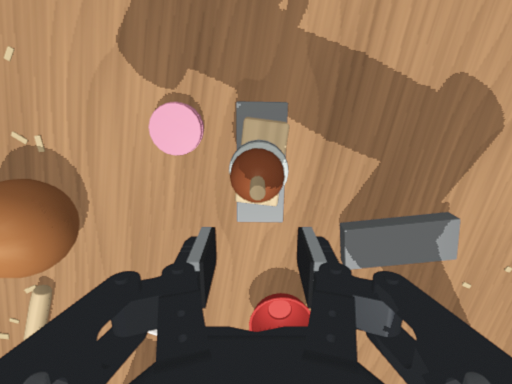

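Emit:
arm_command:
  increments:
    - {"tx": 0.005,"ty": 0.006,"tz": 0.2,"wx": 0,"wy": 0,"wz": 0}
    - {"tx": 0.005,"ty": 0.006,"tz": 0.4,"wx": 0,"wy": 0,"wz": 0}
    - {"tx": 0.005,"ty": 0.006,"tz": 0.515,"wx": 0,"wy": 0,"wz": 0}
    - {"tx": 0.005,"ty": 0.006,"tz": 0.515,"wx": 0,"wy": 0,"wz": 0}
    - {"tx": 0.005,"ty": 0.006,"tz": 0.515,"wx": 0,"wy": 0,"wz": 0}

```text
t: 8.57
eef_pos: [572.4, -404.8, 132.8]
ee_rot: [-179.9, -0.1, -79.7]
contact_force: [-1.9, 0.1, 1.5]
finger_gap: 42.9
grasp_force: 0.0
```

Emit:
arm_command:
  increments:
    - {"tx": 0,"ty": 0,"tz": 0,"wx": 0,"wy": 0,"wz": 0}
    - {"tx": 0,"ty": 0,"tz": 0,"wx": 0,"wy": 0,"wz": 0}
    - {"tx": 0,"ty": 0,"tz": 0,"wx": 0,"wy": 0,"wz": 0}
    - {"tx": 0,"ty": 0,"tz": 0,"wx": 0,"wy": 0,"wz": 0}
    - {"tx": 0,"ty": 0,"tz": 0,"wx": 0,"wy": 0,"wz": 0}
  hand: -1
  newtons: 30

```text
t: 9.2
eef_pos: [572.0, -405.3, 132.6]
ee_rot: [-179.9, -0.1, -79.8]
contact_force: [0.9, 0.7, 5.7]
finger_gap: 11.7
grasp_force: 29.5
```

Run:
```python
from h import *
st()
plan([(572,-403,200,-80),(670.5,-147,150,-60),(670.5,-147,57,-60)])
```

```text
t9.20 [ 572.  -405.3  132.6] [-1.799e+02 -1.000e-01 -7.980e+01] F [0.9 0.7 5.7] gap 11.7 grip 29.5
[ 572 -403  200  -80] d [-0.011, -0.003, -0.337] w [-0.001, -0.001, 0.001] rows 1.1
[ 670.5 -147.   150.   -60. ] d [-0.587, -0.354, 0.125] w [0.0, 0.0, -0.055] rows 2.3
[ 670.5 -147.   150.   -60. ] d [-0.517, -0.45, 0.125] w [0.0, 0.001, -0.056] rows 2.3
[ 670.5 -147.    57.   -60. ] d [-0.001, -0.0, 0.465] w [0.0, -0.0, 0.0] rows 1.6
```

Emit:
arm_command:
  increments:
    - {"tx": 0,"ty": 0,"tz": -0.12,"wx": 0,"wy": 0,"wz": 0}
    - {"tx": 0,"ty": 0,"tz": -0.25,"wx": 0,"wy": 0,"wz": 0}
    - {"tx": 0,"ty": 0,"tz": -0.337,"wx": 0,"wy": 0,"wz": 0}
    - {"tx": 0,"ty": 0,"tz": -0.337,"wx": 0,"wy": 0,"wz": 0}

```text
t: 9.7
eef_pos: [571.6, -405.2, 199.6]
ee_rot: [-179.9, -0.1, -79.8]
contact_force: [-0.1, 0.3, -0.9]
finger_gap: 11.7
grasp_force: 29.2
```

Emit:
arm_command:
  increments:
    - {"tx": -0.15,"ty": -0.09,"tz": 0.03,"wx": 0,"wy": 0,"wz": -0.014}
    - {"tx": -0.3,"ty": -0.18,"tz": 0.06,"wx": 0,"wy": 0,"wz": -0.028}
    - {"tx": -0.45,"ty": -0.27,"tz": 0.09,"wx": 0,"wy": 0,"wz": -0.042}
    - {"tx": -0.598,"ty": -0.357,"tz": 0.125,"wx": 0,"wy": 0,"wz": -0.055}
    - {"tx": -0.598,"ty": -0.357,"tz": 0.125,"wx": 0,"wy": 0,"wz": -0.055}

```text
t: 10.32
eef_pos: [620.0, -271.9, 170.9]
ee_rot: [179.8, 0.2, -69.7]
contact_force: [0.1, 0.3, -1.3]
finger_gap: 11.6
grasp_force: 29.3
```

Emit:
arm_command:
  increments:
    - {"tx": -0.13,"ty": -0.11,"tz": 0.03,"wx": 0,"wy": 0,"wz": -0.014}
    - {"tx": -0.26,"ty": -0.22,"tz": 0.06,"wx": 0,"wy": 0,"wz": -0.028}
    - {"tx": -0.39,"ty": -0.34,"tz": 0.09,"wx": 0,"wy": 0,"wz": -0.042}
    - {"tx": -0.517,"ty": -0.45,"tz": 0.125,"wx": 0,"wy": 0,"wz": -0.056}
    - {"tx": -0.517,"ty": -0.45,"tz": 0.125,"wx": 0,"wy": 0,"wz": -0.056}
    - {"tx": -0.517,"ty": -0.45,"tz": 0.125,"wx": 0,"wy": 0,"wz": -0.056}

```text
t: 11.08
eef_pos: [668.9, -147.3, 147.8]
ee_rot: [179.9, 0.0, -59.9]
contact_force: [-0.2, -0.8, -0.7]
finger_gap: 12.0
grasp_force: 29.3
```

Run:
```python
from h import *
st()
plan([(670.5,-147.5,58.5,-60)])
```

```text
t11.07 [ 668.9 -147.3  147.8] [179.9   0.  -59.9] F [-0.2 -0.8 -0.7] gap 12.0 grip 29.3
[ 670.5 -147.5   58.5  -60. ] d [0.005, -0.007, 0.447] w [0.0, 0.0, 0.001] rows 1.5
```

Emit:
arm_command:
  increments:
    - {"tx": 0.005,"ty": -0.007,"tz": 0.15,"wx": 0,"wy": 0,"wz": 0}
    - {"tx": 0.005,"ty": -0.007,"tz": 0.3,"wx": 0,"wy": 0,"wz": 0}
    - {"tx": 0.005,"ty": -0.007,"tz": 0.4,"wx": 0,"wy": 0,"wz": 0}
    - {"tx": 0.005,"ty": -0.007,"tz": 0.43,"wx": 0,"wy": 0,"wz": 0}
    - {"tx": 0.005,"ty": -0.007,"tz": 0.445,"wx": 0,"wy": 0,"wz": 0}
    - {"tx": 0.005,"ty": -0.007,"tz": 0.445,"wx": 0,"wy": 0,"wz": 0}

```text
t: 11.82
eef_pos: [671.6, -147.1, 60.4]
ee_rot: [-179.9, -0.1, -59.9]
contact_force: [0.6, -0.1, -0.6]
finger_gap: 11.8
grasp_force: 29.4
```

Run:
```python
from h import *
st()
c=look("scene");W=cloud(c);z=W[...,2];f=c["frame"]; cv2.imwrite("pics/s4.png",cv2.resize(f[170:310,200:360],None,fx=4,fy=4))
```

```text
t11.82 [ 671.6 -147.1   60.4] [-1.799e+02 -1.000e-01 -5.990e+01] F [ 0.6 -0.1 -0.6] gap 11.8 grip 29.4
```

View pics/s4.png

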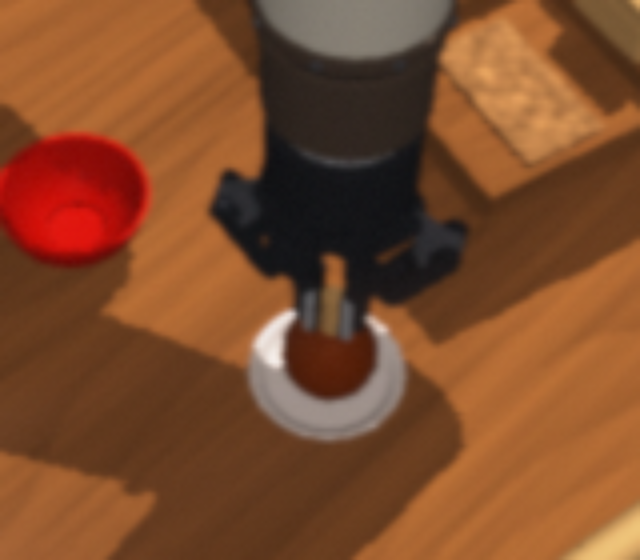

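Emit:
arm_command:
  increments:
    - {"tx": 0,"ty": 0,"tz": 0.007,"wx": 0,"wy": 0,"wz": 0}
    - {"tx": 0,"ty": 0,"tz": 0.014,"wx": 0,"wy": 0,"wz": 0}
    - {"tx": 0,"ty": 0,"tz": 0.014,"wx": 0,"wy": 0,"wz": 0}

```text
t: 12.25
eef_pos: [671.6, -146.6, 57.6]
ee_rot: [-179.9, -0.0, -59.8]
contact_force: [0.1, 0.4, 3.3]
finger_gap: 11.5
grasp_force: 29.6
```

Emit:
arm_command:
  increments:
    - {"tx": 0,"ty": 0,"tz": 0,"wx": 0,"wy": 0,"wz": 0}
    - {"tx": 0,"ty": 0,"tz": 0,"wx": 0,"wy": 0,"wz": 0}
    - {"tx": 0,"ty": 0,"tz": 0,"wx": 0,"wy": 0,"wz": 0}
    - {"tx": 0,"ty": 0,"tz": -0.1,"wx": 0,"wy": 0,"wz": 0}
    - {"tx": 0,"ty": 0,"tz": -0.3,"wx": 0,"wy": 0,"wz": 0}
    - {"tx": 0,"ty": 0,"tz": -0.55,"wx": 0,"wy": 0,"wz": 0}
    - {"tx": 0,"ty": 0,"tz": -0.75,"wx": 0,"wy": 0,"wz": 0}
    - {"tx": 0,"ty": 0,"tz": -0.75,"wx": 0,"wy": 0,"wz": 0}
  hand: -0.2

```text
t: 13.25
eef_pos: [673.2, -147.0, 211.7]
ee_rot: [-179.6, -0.3, -59.8]
contact_force: [-0.1, -0.6, 0.1]
finger_gap: 33.9
grasp_force: 0.0
```

Run:
```python
from h import *
st()
for n in("top","scene"):
    c=look(n);W=cloud(c);z=W[...,2]
    near=np.linalg.norm(W[...,:2]-[570,-400],axis=-1)<95
    for a,b in((74,85),(51,60)):
        m=near&(z>a)&(z<b);q=W[m][:,:2];print(n,a,m.sum(),np.median(W[m],0),q.min(0),q.max(0),blob(c,m,np.median(z[m])))
    near=np.linalg.norm(W[...,:2]-[670,-147],axis=-1)<40
    m=near&(z>60)&(z<95); print("stem",W[m].mean(0) if m.any() else 0, np.nanmax(z[near&(z<100)]))
plan([(605,-300,180,-70),(571,-402,140,-80)])
```

```text
t13.25 [ 673.2 -147.   211.7] [-179.6   -0.3  -59.8] F [-0.1 -0.6  0.1] gap 33.9 grip 0.0
top 74 388 [ 568.23596628 -401.33891185   79.52453316] [ 537.60611049 -433.3002924 ] [ 599.26025804 -371.83467157] (array([ 568.7, -401.3]), [array([ 568.8, -401.3]), array([60.8, 60.2]), np.float64(42.7)])
top 51 213 [ 562.85607964 -376.69541242   55.56889916] [ 539.30133259 -452.67803678] [ 593.75736608 -355.71285193] (array([ 563.3, -367.4]), [array([ 563.7, -370.1]), array([50.2, 28. ]), np.float64(10.0)])
stem [ 667.87050281 -145.50113419   76.72394684] 83.60658366688872
scene 74 745 [ 573.70609742 -402.32886405   79.56212858] [ 540.5238376  -432.12823691] [ 602.91231317 -370.18966848] (array([ 573.3, -401.7]), [array([ 574., -402.]), array([61.1, 62.1]), np.float64(45.8)])
scene 51 458 [ 576.90559144 -434.33989852   55.4675029 ] [ 543.10720735 -452.95715209] [ 602.86816879 -355.64338162] (array([ 573.7, -440. ]), [array([ 573.4, -433.4]), array([52.8, 39. ]), np.float64(4.1)])
stem [ 674.20555295 -146.52182204   75.25539479] 83.66559493522604
[ 605 -300  180  -70] d [0.498, 0.67, 0.133] w [-0.0, 0.0, 0.056] rows 2.8
[ 571 -402  140  -80] d [0.421, 0.335, 0.199] w [-0.0, 0.0, 0.056] rows 1.9
```

Emit:
arm_command:
  increments:
    - {"tx": 0.498,"ty": 0.67,"tz": 0.133,"wx": 0,"wy": 0,"wz": 0.056}
    - {"tx": 0.498,"ty": 0.67,"tz": 0.133,"wx": 0,"wy": 0,"wz": 0.056}
    - {"tx": 0.498,"ty": 0.67,"tz": 0.133,"wx": 0,"wy": 0,"wz": 0.056}
    - {"tx": 0.498,"ty": 0.67,"tz": 0.133,"wx": 0,"wy": 0,"wz": 0.056}
  hand: 1

```text
t: 13.85
eef_pos: [602.4, -302.6, 177.1]
ee_rot: [179.7, 0.2, -70.2]
contact_force: [0.3, 0.1, -0.7]
finger_gap: 85.2
grasp_force: 0.0
```

Emit:
arm_command:
  increments:
    - {"tx": 0.421,"ty": 0.335,"tz": 0.199,"wx": 0,"wy": 0,"wz": 0.056}
    - {"tx": 0.421,"ty": 0.335,"tz": 0.199,"wx": 0,"wy": 0,"wz": 0.056}
    - {"tx": 0.421,"ty": 0.335,"tz": 0.199,"wx": 0,"wy": 0,"wz": 0.056}
    - {"tx": 0.421,"ty": 0.335,"tz": 0.199,"wx": 0,"wy": 0,"wz": 0.056}
    - {"tx": 0.421,"ty": 0.335,"tz": 0.199,"wx": 0,"wy": 0,"wz": 0.056}

```text
t: 14.48
eef_pos: [572.3, -401.0, 140.8]
ee_rot: [-180.0, -0.0, -79.9]
contact_force: [-0.1, 0.4, -0.1]
finger_gap: 85.3
grasp_force: 0.0
```

Run:
```python
from h import *
st()
plan([(571,-402.5,52,-80)])
```

```text
t14.47 [ 572.3 -401.   140.8] [-180.    -0.   -79.9] F [-0.1  0.4 -0.1] gap 85.3 grip 0.0
[ 571.  -402.5   52.   -80. ] d [0.006, 0.008, 0.444] w [-0.0, -0.0, 0.001] rows 1.5
```

Emit:
arm_command:
  increments:
    - {"tx": 0.006,"ty": 0.008,"tz": 0.15,"wx": 0,"wy": 0,"wz": 0}
    - {"tx": 0.006,"ty": 0.008,"tz": 0.3,"wx": 0,"wy": 0,"wz": 0}
    - {"tx": 0.006,"ty": 0.008,"tz": 0.4,"wx": 0,"wy": 0,"wz": 0}
    - {"tx": 0.006,"ty": 0.008,"tz": 0.445,"wx": 0,"wy": 0,"wz": 0}
    - {"tx": 0.006,"ty": 0.008,"tz": 0.445,"wx": 0,"wy": 0,"wz": 0}
    - {"tx": 0.006,"ty": 0.008,"tz": 0.445,"wx": 0,"wy": 0,"wz": 0}

```text
t: 15.22
eef_pos: [570.9, -403.8, 52.7]
ee_rot: [-179.9, -0.1, -79.9]
contact_force: [-1.0, -0.4, -0.5]
finger_gap: 85.4
grasp_force: 0.0
```

Emit:
arm_command:
  increments:
    - {"tx": 0,"ty": 0,"tz": 0,"wx": 0,"wy": 0,"wz": 0}
    - {"tx": 0,"ty": 0,"tz": 0,"wx": 0,"wy": 0,"wz": 0}
    - {"tx": 0,"ty": 0,"tz": 0,"wx": 0,"wy": 0,"wz": 0}
    - {"tx": 0,"ty": 0,"tz": 0,"wx": 0,"wy": 0,"wz": 0}
    - {"tx": 0,"ty": 0,"tz": 0,"wx": 0,"wy": 0,"wz": 0}
  hand: -1
  newtons: 30

```text
t: 15.85
eef_pos: [570.5, -404.0, 52.6]
ee_rot: [-179.9, -0.1, -80.0]
contact_force: [-1.3, 1.1, 6.3]
finger_gap: 61.1
grasp_force: 33.5
```

Emit:
arm_command:
  increments:
    - {"tx": 0,"ty": 0,"tz": -0.05,"wx": 0,"wy": 0,"wz": 0}
    - {"tx": 0,"ty": 0,"tz": -0.15,"wx": 0,"wy": 0,"wz": 0}
    - {"tx": 0,"ty": 0,"tz": -0.35,"wx": 0,"wy": 0,"wz": 0}
    - {"tx": 0,"ty": 0,"tz": -0.6,"wx": 0,"wy": 0,"wz": 0}
    - {"tx": 0,"ty": 0,"tz": -0.6,"wx": 0,"wy": 0,"wz": 0}

```text
t: 16.48
eef_pos: [572.0, -405.1, 176.9]
ee_rot: [-179.6, -0.4, -80.0]
contact_force: [0.3, 0.4, -0.7]
finger_gap: 61.0
grasp_force: 33.0
```

Run:
```python
from h import *
st()
for n in("top","scene"):
    c=look(n);W=cloud(c);z=W[...,2];hsv=cv2.cvtColor(c["frame"],cv2.COLOR_BGR2HSV)
    a=np.radians(-13.8);ax=np.array([[np.cos(a),np.sin(a)],[-np.sin(a),np.cos(a)]])
    q=(W[...,:2]-[655,109])@ax.T
    near=(abs(q[...,0])<61)&(abs(q[...,1])<130)&(z>63)&(z<74)
    # pads are paler than the tray floor
    v=hsv[...,2].astype(int); print(np.percentile(v[near],[5,25,50,75,95]))
    for nm,s in(("round",1),("long",-1)):
        m=near&(q[...,1]*s>8)
        t,_=cv2.threshold(hsv[...,2][m].reshape(-1,1),0,255,cv2.THRESH_OTSU); mm=m&(v>t)
        mm=cv2.morphologyEx(mm.astype(np.uint8),cv2.MORPH_OPEN,np.ones((3,3)))
        print(n,nm,t,blob(c,mm,69))
    m=(np.linalg.norm(W[...,:2]-[655,109],axis=-1)<170)&(z>82)&(z<90); qq=W[m][:,:2]@ax.T; lo,hi=np.percentile(qq,1.5,0),np.percentile(qq,98.5,0)
    print("rim",hi-lo,ax.T@((lo+hi)/2))
    near=np.linalg.norm(W[...,:2]-[570,-400],axis=-1)<85;m=near&(z>51)&(z<60);q=W[m][:,:2]
    print("block",m.sum(),np.median(q,0),blob(c,m,56))
```

```text
t16.48 [ 572.  -405.1  176.9] [-179.6   -0.4  -80. ] F [ 0.3  0.4 -0.7] gap 61.0 grip 33.0
[107. 159. 169. 179. 197.]
top round 147.0 (array([671.2, 174.9]), [array([670.5, 172.2]), array([109.8, 119.7]), np.float64(75.7)])
top long 146.0 (array([635.2,  33.7]), [array([637.2,  38.5]), array([112.8, 119.3]), np.float64(75.9)])
rim [136.98407681 276.36742588] [653.73056807 108.8618321 ]
block 223 [ 556.78326152 -404.69462233] (array([ 560.5, -405.6]), [array([ 566.4, -414.1]), array([62.8, 49.1]), np.float64(88.6)])
[ 90. 152. 174. 188. 205.]
scene round 144.0 (array([676.7, 180.6]), [array([670.7, 176.4]), array([ 99.5, 109. ]), np.float64(75.5)])
scene long 144.0 (array([633.8,  38.3]), [array([637.2,  42.7]), array([103.6, 109.7]), np.float64(75.5)])
rim [137.93879378 278.02743476] [656.2981646  108.73683305]
block 1125 [ 571.54804075 -406.7782369 ] (array([ 571.1, -405. ]), [array([ 571.6, -405.2]), array([51.6, 96.3]), np.float64(3.2)])
```

Run:
```python
from h import *
plan([(671.5,174,170,-104),(671.5,174,67,-104)])
```

```text
[ 671.5  174.   170.  -104. ] d [-0.918, -0.334, 0.003] w [-0.0, 0.0, 0.044] rows 3.3
[ 671.5  174.   170.  -104. ] d [-0.956, -0.204, 0.003] w [-0.0, 0.0, 0.045] rows 3.3
[ 671.5  174.   170.  -104. ] d [-0.975, -0.068, 0.003] w [-0.0, 0.0, 0.044] rows 3.3
[ 671.5  174.    67.  -104. ] d [0.001, -0.0, 0.515] w [-0.0, 0.0, 0.0] rows 1.7
```

Emit:
arm_command:
  increments:
    - {"tx": -0.15,"ty": -0.06,"tz": 0.003,"wx": 0,"wy": 0,"wz": 0.007}
    - {"tx": -0.4,"ty": -0.15,"tz": 0.003,"wx": 0,"wy": 0,"wz": 0.02}
    - {"tx": -0.65,"ty": -0.24,"tz": 0.003,"wx": 0,"wy": 0,"wz": 0.03}
    - {"tx": -0.918,"ty": -0.334,"tz": 0.003,"wx": 0,"wy": 0,"wz": 0.044}
    - {"tx": -0.918,"ty": -0.334,"tz": 0.003,"wx": 0,"wy": 0,"wz": 0.044}

```text
t: 17.2
eef_pos: [603.3, -207.4, 168.7]
ee_rot: [179.8, 0.1, -87.6]
contact_force: [-1.2, -0.7, -1.2]
finger_gap: 61.2
grasp_force: 32.9
```

Emit:
arm_command:
  increments:
    - {"tx": -0.25,"ty": -0.05,"tz": 0.003,"wx": 0,"wy": 0,"wz": 0.01}
    - {"tx": -0.5,"ty": -0.1,"tz": 0.003,"wx": 0,"wy": 0,"wz": 0.02}
    - {"tx": -0.75,"ty": -0.16,"tz": 0.003,"wx": 0,"wy": 0,"wz": 0.03}
    - {"tx": -0.956,"ty": -0.204,"tz": 0.003,"wx": 0,"wy": 0,"wz": 0.045}
    - {"tx": -0.956,"ty": -0.204,"tz": 0.003,"wx": 0,"wy": 0,"wz": 0.045}

```text
t: 17.82
eef_pos: [637.2, -16.7, 168.2]
ee_rot: [179.8, -0.0, -95.8]
contact_force: [-0.3, -0.2, -1.6]
finger_gap: 61.1
grasp_force: 32.9
```

Emit:
arm_command:
  increments:
    - {"tx": -0.25,"ty": -0.017,"tz": 0.003,"wx": 0,"wy": 0,"wz": 0.01}
    - {"tx": -0.5,"ty": -0.034,"tz": 0.003,"wx": 0,"wy": 0,"wz": 0.02}
    - {"tx": -0.75,"ty": -0.05,"tz": 0.003,"wx": 0,"wy": 0,"wz": 0.03}
    - {"tx": -0.9,"ty": -0.063,"tz": 0.003,"wx": 0,"wy": 0,"wz": 0.04}
    - {"tx": -0.975,"ty": -0.068,"tz": 0.003,"wx": 0,"wy": 0,"wz": 0.044}
    - {"tx": -0.975,"ty": -0.068,"tz": 0.003,"wx": 0,"wy": 0,"wz": 0.044}
    - {"tx": -0.975,"ty": -0.068,"tz": 0.003,"wx": 0,"wy": 0,"wz": 0.044}

```text
t: 18.7
eef_pos: [671.3, 172.1, 169.2]
ee_rot: [180.0, -0.0, -104.0]
contact_force: [-0.3, 0.4, -0.9]
finger_gap: 60.9
grasp_force: 32.9
```

Run:
```python
from h import *
st();plan([(671.5,174,67,-104)])
c=look("wrist");cv2.imwrite("pics/w5.png",c["frame"])
```

```text
t18.70 [671.3 172.1 169.2] [ 180.   -0. -104.] F [-0.3  0.4 -0.9] gap 60.9 grip 32.9
[ 671.5  174.    67.  -104. ] d [-0.01, 0.001, 0.511] w [0.0, -0.0, -0.0] rows 1.7
```

View pics/w5.png

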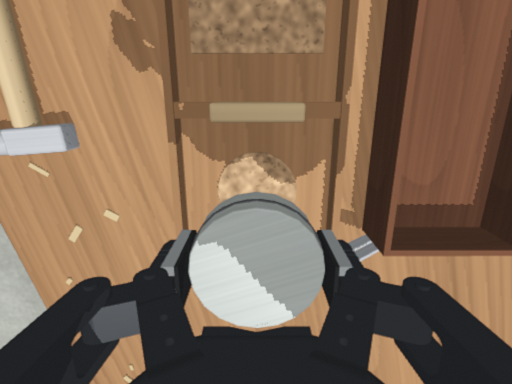

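Emit:
arm_command:
  increments:
    - {"tx": -0.01,"ty": 0,"tz": 0.2,"wx": 0,"wy": 0,"wz": 0}
    - {"tx": -0.01,"ty": 0,"tz": 0.38,"wx": 0,"wy": 0,"wz": 0}
    - {"tx": -0.01,"ty": 0,"tz": 0.47,"wx": 0,"wy": 0,"wz": 0}
    - {"tx": -0.01,"ty": 0,"tz": 0.495,"wx": 0,"wy": 0,"wz": 0}
    - {"tx": -0.01,"ty": 0,"tz": 0.51,"wx": 0,"wy": 0,"wz": 0}
    - {"tx": -0.01,"ty": 0,"tz": 0.52,"wx": 0,"wy": 0,"wz": 0}
    - {"tx": -0.01,"ty": 0,"tz": 0.52,"wx": 0,"wy": 0,"wz": 0}

```text
t: 19.62
eef_pos: [672.4, 175.9, 66.3]
ee_rot: [-179.9, 0.0, -103.9]
contact_force: [-0.8, 0.4, -0.7]
finger_gap: 61.2
grasp_force: 33.0
```

Emit:
arm_command:
  increments:
    - {"tx": 0.01,"ty": 0,"tz": 0,"wx": 0,"wy": 0,"wz": 0}
    - {"tx": 0.01,"ty": 0,"tz": 0.005,"wx": 0,"wy": 0,"wz": 0}
    - {"tx": 0.01,"ty": 0,"tz": 0.005,"wx": 0,"wy": 0,"wz": 0}

```text
t: 20.0
eef_pos: [671.8, 173.7, 65.7]
ee_rot: [-180.0, 0.0, -103.9]
contact_force: [-2.1, -0.8, 5.9]
finger_gap: 60.8
grasp_force: 33.5
```

Emit:
arm_command:
  increments:
    - {"tx": 0,"ty": 0,"tz": 0,"wx": 0,"wy": 0,"wz": 0}
    - {"tx": 0,"ty": 0,"tz": 0,"wx": 0,"wy": 0,"wz": 0}
    - {"tx": 0,"ty": 0,"tz": 0,"wx": 0,"wy": 0,"wz": 0}
    - {"tx": 0,"ty": 0,"tz": -0.1,"wx": 0,"wy": 0,"wz": 0}
    - {"tx": 0,"ty": 0,"tz": -0.3,"wx": 0,"wy": 0,"wz": 0}
    - {"tx": 0,"ty": 0,"tz": -0.55,"wx": 0,"wy": 0,"wz": 0}
    - {"tx": 0,"ty": 0,"tz": -0.55,"wx": 0,"wy": 0,"wz": 0}
  hand: 0.75

```text
t: 20.88
eef_pos: [674.3, 174.7, 180.3]
ee_rot: [-179.5, 0.3, -103.9]
contact_force: [-0.3, 0.1, -1.0]
finger_gap: 75.1
grasp_force: 0.0
```

Run:
```python
from h import *
st();plan([(571.5,-404.5,170,-82),(571.5,-404.5,110,-82)])
```

```text
t20.88 [674.3 174.7 180.3] [-179.5    0.3 -103.9] F [-0.3  0.1 -1. ] gap 75.1 grip 0.0
[ 571.5 -404.5  170.   -82. ] d [0.978, -0.065, 0.012] w [-0.001, 0.0, -0.041] rows 3.3
[ 571.5 -404.5  170.   -82. ] d [0.979, 0.061, 0.012] w [-0.001, 0.001, -0.04] rows 3.3
[ 571.5 -404.5  170.   -82. ] d [0.963, 0.183, 0.015] w [-0.001, 0.0, -0.041] rows 3.3
[ 571.5 -404.5  110.   -82. ] d [0.001, -0.0, 0.3] w [-0.0, 0.0, 0.0] rows 1.0
```

Emit:
arm_command:
  increments:
    - {"tx": 0.978,"ty": -0.065,"tz": 0.012,"wx": 0,"wy": 0,"wz": -0.041}
    - {"tx": 0.978,"ty": -0.065,"tz": 0.012,"wx": 0,"wy": 0,"wz": -0.041}
    - {"tx": 0.978,"ty": -0.065,"tz": 0.012,"wx": 0,"wy": 0,"wz": -0.041}
    - {"tx": 0.978,"ty": -0.065,"tz": 0.012,"wx": 0,"wy": 0,"wz": -0.041}

```text
t: 21.38
eef_pos: [635.7, -22.8, 171.5]
ee_rot: [179.9, -0.0, -96.8]
contact_force: [-0.2, -0.6, 0.4]
finger_gap: 74.4
grasp_force: 0.0
```

Emit:
arm_command:
  increments:
    - {"tx": 0.979,"ty": 0.061,"tz": 0.012,"wx": 0,"wy": 0,"wz": -0.03}
    - {"tx": 0.979,"ty": 0.061,"tz": 0.012,"wx": 0,"wy": 0,"wz": -0.03}
    - {"tx": 0.979,"ty": 0.061,"tz": 0.012,"wx": 0,"wy": 0,"wz": -0.03}
    - {"tx": 0.979,"ty": 0.061,"tz": 0.012,"wx": 0,"wy": 0,"wz": -0.03}

```text
t: 21.88
eef_pos: [601.7, -215.1, 168.8]
ee_rot: [179.9, 0.0, -91.4]
contact_force: [0.9, 0.4, 0.6]
finger_gap: 74.6
grasp_force: 0.0
```

Emit:
arm_command:
  increments:
    - {"tx": 0.968,"ty": 0.152,"tz": 0.015,"wx": 0,"wy": 0,"wz": -0.03}
    - {"tx": 0.968,"ty": 0.152,"tz": 0.015,"wx": 0,"wy": 0,"wz": -0.03}
    - {"tx": 0.968,"ty": 0.152,"tz": 0.015,"wx": 0,"wy": 0,"wz": -0.03}
    - {"tx": 0.968,"ty": 0.152,"tz": 0.015,"wx": 0,"wy": 0,"wz": -0.03}
    - {"tx": 0.968,"ty": 0.152,"tz": 0.015,"wx": 0,"wy": 0,"wz": -0.03}
    - {"tx": 0.968,"ty": 0.152,"tz": 0.015,"wx": 0,"wy": 0,"wz": -0.03}
  hand: 1

```text
t: 22.62
eef_pos: [569.2, -403.4, 166.6]
ee_rot: [180.0, 0.0, -85.6]
contact_force: [0.8, 0.5, -1.0]
finger_gap: 85.5
grasp_force: 0.0
```

Run:
```python
from h import *
st()
for n in("wrist","scene","top"):
    c=look(n);W=cloud(c);z=W[...,2]
    near=np.linalg.norm(W[...,:2]-[571,-403],axis=-1)<85
    for a,b,h in((51,61,56),(21,31,26)):
        m=near&(z>a)&(z<b);print(n,h,m.sum(),W[m].min(0).round(),W[m].max(0).round(),blob(c,m,h))
    near=np.linalg.norm(W[...,:2]-[671.6,175.3],axis=-1)<45
    m=near&(z>88)&(z<99); print("tin",m.sum(), blob(c,m,93) if m.sum()>30 else '',np.median(z[m]) if m.any() else '')
plan([(571.5,-404.5,24,-86)])
```

```text
t22.62 [ 569.2 -403.4  166.6] [180.    0.  -85.6] F [ 0.8  0.5 -1. ] gap 85.5 grip 0.0
wrist 56 5662 [ 541. -454.   51.] [ 596. -357.   59.] (array([ 568.6, -405.9]), [array([ 568.7, -405.8]), array([49.5, 95.4]), np.float64(3.2)])
wrist 26 3250 [ 526. -476.   21.] [ 656. -319.   30.] (array([ 580. , -457.3]), [array([ 573.1, -433.4]), array([59.7, 76.7]), np.float64(9.5)])
tin 0  
scene 56 1101 [ 544. -453.   51.] [ 598. -356.   60.] (array([ 571.9, -406. ]), [array([ 571.5, -405. ]), array([51.5, 95.9]), np.float64(2.7)])
scene 26 919 [ 529. -475.   21.] [ 656. -319.   31.] (array([ 575. , -394.4]), [array([ 570.1, -397. ]), array([ 61.3, 150.6]), np.float64(8.9)])
tin 397 (array([674.5, 173.5]), [array([674.6, 173.2]), array([60.3, 63.5]), np.float64(18.7)]) 92.65597015316585
top 56 417 [ 540. -453.   51.] [ 594. -379.   60.] (array([ 566.1, -417.2]), [array([ 566.6, -414.9]), array([49.8, 74.5]), np.float64(3.4)])
top 26 114 [ 533. -469.   21.] [ 653. -384.   30.] (array([ 538.2, -400.3]), [array([ 538.8, -410.7]), array([ 6.6, 53.7]), np.float64(5.8)])
tin 378 (array([670.1, 174.2]), [array([670.3, 174.4]), array([61.6, 60. ]), np.float64(25.9)]) 93.06830567476575
[ 571.5 -404.5   24.   -86. ] d [0.005, -0.011, 0.715] w [-0.0, -0.0, 0.002] rows 2.4
```

Emit:
arm_command:
  increments:
    - {"tx": 0.01,"ty": 0,"tz": 0.25,"wx": 0,"wy": 0,"wz": 0.006}
    - {"tx": 0.01,"ty": 0,"tz": 0.5,"wx": 0,"wy": 0,"wz": 0.006}
    - {"tx": 0.01,"ty": 0,"tz": 0.66,"wx": 0,"wy": 0,"wz": 0.006}
    - {"tx": 0.01,"ty": 0,"tz": 0.705,"wx": 0,"wy": 0,"wz": 0.006}
    - {"tx": 0.01,"ty": 0,"tz": 0.705,"wx": 0,"wy": 0,"wz": 0.006}
    - {"tx": 0.01,"ty": 0,"tz": 0.705,"wx": 0,"wy": 0,"wz": 0.006}

```text
t: 23.52
eef_pos: [569.9, -407.7, 28.0]
ee_rot: [-179.8, -0.1, -86.8]
contact_force: [0.6, -0.1, 0.2]
finger_gap: 85.3
grasp_force: 0.0
```

Emit:
arm_command:
  increments:
    - {"tx": 0,"ty": 0,"tz": 0,"wx": 0,"wy": 0,"wz": 0}
    - {"tx": 0,"ty": 0,"tz": 0,"wx": 0,"wy": 0,"wz": 0}
    - {"tx": 0,"ty": 0,"tz": 0,"wx": 0,"wy": 0,"wz": 0}
    - {"tx": 0,"ty": 0,"tz": 0,"wx": 0,"wy": 0,"wz": 0}
    - {"tx": 0,"ty": 0,"tz": 0,"wx": 0,"wy": 0,"wz": 0}
  hand: -1
  newtons: 40

```text
t: 24.15
eef_pos: [569.0, -407.6, 26.8]
ee_rot: [-179.9, -0.1, -86.8]
contact_force: [0.6, 2.0, 5.5]
finger_gap: 49.3
grasp_force: 43.9
```

Emit:
arm_command:
  increments:
    - {"tx": 0,"ty": 0,"tz": -0.05,"wx": 0,"wy": 0,"wz": 0}
    - {"tx": 0,"ty": 0,"tz": -0.15,"wx": 0,"wy": 0,"wz": 0}
    - {"tx": 0,"ty": 0,"tz": -0.35,"wx": 0,"wy": 0,"wz": 0}
    - {"tx": 0,"ty": 0,"tz": -0.6,"wx": 0,"wy": 0,"wz": 0}
    - {"tx": 0,"ty": 0,"tz": -0.75,"wx": 0,"wy": 0,"wz": 0}
    - {"tx": 0,"ty": 0,"tz": -0.75,"wx": 0,"wy": 0,"wz": 0}

```text
t: 24.9
eef_pos: [569.9, -408.2, 180.5]
ee_rot: [-179.6, -0.2, -86.8]
contact_force: [0.1, 0.5, -1.0]
finger_gap: 49.2
grasp_force: 43.1
```

Run:
```python
from h import *
st()
plan([(638.4,42.3,170,-14),(638.4,42.3,70,-14)])
```

```text
t24.90 [ 569.9 -408.2  180.5] [-179.6   -0.2  -86.8] F [ 0.1  0.5 -1. ] gap 49.2 grip 43.1
[638.4  42.3 170.  -14. ] d [-0.743, -0.155, 0.016] w [-0.0, -0.001, -0.135] rows 2.5
[638.4  42.3 170.  -14. ] d [-0.614, -0.448, 0.017] w [-0.001, -0.001, -0.135] rows 2.5
[638.4  42.3 170.  -14. ] d [-0.375, -0.66, 0.018] w [-0.0, -0.001, -0.135] rows 2.5
[638.4  42.3  70.  -14. ] d [0.001, 0.0, 0.5] w [-0.0, 0.0, 0.0] rows 1.7
```

Emit:
arm_command:
  increments:
    - {"tx": -0.2,"ty": -0.04,"tz": 0.016,"wx": 0,"wy": 0,"wz": -0.035}
    - {"tx": -0.4,"ty": -0.08,"tz": 0.016,"wx": 0,"wy": 0,"wz": -0.07}
    - {"tx": -0.6,"ty": -0.12,"tz": 0.016,"wx": 0,"wy": 0,"wz": -0.1}
    - {"tx": -0.743,"ty": -0.155,"tz": 0.016,"wx": 0,"wy": 0,"wz": -0.135}
    - {"tx": -0.743,"ty": -0.155,"tz": 0.016,"wx": 0,"wy": 0,"wz": -0.135}

```text
t: 25.52
eef_pos: [590.9, -255.0, 171.4]
ee_rot: [179.9, 0.1, -62.4]
contact_force: [-0.5, -0.4, -1.3]
finger_gap: 49.3
grasp_force: 43.1
```

Emit:
arm_command:
  increments:
    - {"tx": -0.16,"ty": -0.11,"tz": 0.017,"wx": 0,"wy": 0,"wz": -0.035}
    - {"tx": -0.32,"ty": -0.22,"tz": 0.017,"wx": 0,"wy": 0,"wz": -0.07}
    - {"tx": -0.48,"ty": -0.34,"tz": 0.017,"wx": 0,"wy": 0,"wz": -0.1}
    - {"tx": -0.614,"ty": -0.448,"tz": 0.017,"wx": 0,"wy": 0,"wz": -0.135}
    - {"tx": -0.614,"ty": -0.448,"tz": 0.017,"wx": 0,"wy": 0,"wz": -0.135}

```text
t: 26.15
eef_pos: [614.0, -105.6, 168.2]
ee_rot: [180.0, 0.1, -38.2]
contact_force: [0.1, -1.3, -1.4]
finger_gap: 49.2
grasp_force: 43.1
```

Emit:
arm_command:
  increments:
    - {"tx": -0.1,"ty": -0.17,"tz": 0.018,"wx": 0,"wy": 0,"wz": -0.035}
    - {"tx": -0.2,"ty": -0.34,"tz": 0.018,"wx": 0,"wy": 0,"wz": -0.07}
    - {"tx": -0.3,"ty": -0.5,"tz": 0.018,"wx": 0,"wy": 0,"wz": -0.1}
    - {"tx": -0.375,"ty": -0.66,"tz": 0.018,"wx": 0,"wy": 0,"wz": -0.135}
    - {"tx": -0.375,"ty": -0.66,"tz": 0.018,"wx": 0,"wy": 0,"wz": -0.135}
    - {"tx": -0.375,"ty": -0.66,"tz": 0.018,"wx": 0,"wy": 0,"wz": -0.135}

```text
t: 26.9
eef_pos: [636.5, 41.8, 164.9]
ee_rot: [180.0, 0.1, -14.1]
contact_force: [-0.2, 0.5, -1.7]
finger_gap: 49.2
grasp_force: 43.1
```

Run:
```python
from h import *
st()
plan([(640.4,41.8,72,-14)])
```

```text
t26.90 [636.5  41.8 164.9] [ 1.80e+02  1.00e-01 -1.41e+01] F [-0.2  0.5 -1.7] gap 49.2 grip 43.1
[640.4  41.8  72.  -14. ] d [0.02, -0.005, 0.464] w [0.0, 0.0, -0.0] rows 1.5
```

Emit:
arm_command:
  increments:
    - {"tx": 0.018,"ty": -0.005,"tz": 0.15,"wx": 0,"wy": 0,"wz": 0}
    - {"tx": 0.018,"ty": -0.005,"tz": 0.32,"wx": 0,"wy": 0,"wz": 0}
    - {"tx": 0.018,"ty": -0.005,"tz": 0.43,"wx": 0,"wy": 0,"wz": 0}
    - {"tx": 0.018,"ty": -0.005,"tz": 0.464,"wx": 0,"wy": 0,"wz": 0}
    - {"tx": 0.018,"ty": -0.005,"tz": 0.468,"wx": 0,"wy": 0,"wz": 0}
    - {"tx": 0.018,"ty": -0.005,"tz": 0.468,"wx": 0,"wy": 0,"wz": 0}

```text
t: 27.65
eef_pos: [641.3, 43.0, 73.1]
ee_rot: [-179.9, -0.1, -14.0]
contact_force: [1.2, -0.2, -0.4]
finger_gap: 49.2
grasp_force: 43.1
```

Emit:
arm_command:
  increments:
    - {"tx": -0.003,"ty": 0.003,"tz": 0.008,"wx": 0,"wy": 0,"wz": 0}
    - {"tx": -0.003,"ty": 0.003,"tz": 0.015,"wx": 0,"wy": 0,"wz": 0}
    - {"tx": -0.003,"ty": 0.003,"tz": 0.015,"wx": 0,"wy": 0,"wz": 0}

```text
t: 28.02
eef_pos: [640.1, 42.9, 70.0]
ee_rot: [-180.0, -0.1, -13.9]
contact_force: [-2.4, 0.3, 4.3]
finger_gap: 49.4
grasp_force: 43.6
```

Emit:
arm_command:
  increments:
    - {"tx": 0,"ty": 0,"tz": 0.003,"wx": 0,"wy": 0,"wz": 0}
    - {"tx": 0,"ty": 0,"tz": 0.003,"wx": 0,"wy": 0,"wz": 0}
    - {"tx": 0,"ty": 0,"tz": 0.003,"wx": 0,"wy": 0,"wz": 0}
    - {"tx": 0,"ty": 0,"tz": -0.1,"wx": 0,"wy": 0,"wz": 0}
    - {"tx": 0,"ty": 0,"tz": -0.3,"wx": 0,"wy": 0,"wz": 0}
    - {"tx": 0,"ty": 0,"tz": -0.55,"wx": 0,"wy": 0,"wz": 0}
    - {"tx": 0,"ty": 0,"tz": -0.55,"wx": 0,"wy": 0,"wz": 0}
  hand: 0.5

```text
t: 28.9
eef_pos: [642.7, 43.4, 184.0]
ee_rot: [-179.7, -0.6, -13.9]
contact_force: [0.1, 0.6, 0.8]
finger_gap: 63.8
grasp_force: 0.0
```

Run:
```python
from h import *
st()
for n in("wrist","scene","top"):
    c=look(n);W=cloud(c);z=W[...,2]
    near=np.linalg.norm(W[...,:2]-[638.4,42.3],axis=-1)<58
    m=near&(z>95)&(z<103); print(n,m.sum(),blob(c,m,99) if m.sum()>20 else '')
plan([(568,-397,150,-80.5)])
```

```text
t28.90 [642.7  43.4 184. ] [-179.7   -0.6  -13.9] F [0.1 0.6 0.8] gap 63.8 grip 0.0
wrist 6688 (array([638.8,  43.2]), [array([638.8,  43.2]), array([49.5, 95.6]), np.float64(76.1)])
scene 692 (array([640.9,  42.3]), [array([641. ,  41.8]), array([51.5, 97.7]), np.float64(76.6)])
top 360 (array([617.3,  47.6]), [array([617.7,  47.3]), array([50.1, 57.9]), np.float64(75.3)])
[ 568.  -397.   150.   -80.5] d [0.062, 0.74, 0.047] w [0.0, 0.0, 0.123] rows 2.5
[ 568.  -397.   150.   -80.5] d [0.336, 0.663, 0.046] w [0.0, 0.0, 0.123] rows 2.5
[ 568.  -397.   150.   -80.5] d [0.56, 0.487, 0.047] w [0.0, 0.0, 0.124] rows 2.5
```

Block placed well on its pad. Now the stone.

Emit:
arm_command:
  increments:
    - {"tx": 0.062,"ty": 0.74,"tz": 0.047,"wx": 0,"wy": 0,"wz": 0.123}
    - {"tx": 0.062,"ty": 0.74,"tz": 0.047,"wx": 0,"wy": 0,"wz": 0.123}
    - {"tx": 0.062,"ty": 0.74,"tz": 0.047,"wx": 0,"wy": 0,"wz": 0.123}
    - {"tx": 0.062,"ty": 0.74,"tz": 0.047,"wx": 0,"wy": 0,"wz": 0.123}

```text
t: 29.55
eef_pos: [614.9, -105.6, 167.4]
ee_rot: [179.9, 0.2, -36.3]
contact_force: [0.2, 0.3, -0.2]
finger_gap: 64.0
grasp_force: 0.0
```

Emit:
arm_command:
  increments:
    - {"tx": 0.336,"ty": 0.663,"tz": 0.046,"wx": 0,"wy": 0,"wz": 0.123}
    - {"tx": 0.336,"ty": 0.663,"tz": 0.046,"wx": 0,"wy": 0,"wz": 0.123}
    - {"tx": 0.336,"ty": 0.663,"tz": 0.046,"wx": 0,"wy": 0,"wz": 0.123}
    - {"tx": 0.336,"ty": 0.663,"tz": 0.046,"wx": 0,"wy": 0,"wz": 0.123}
  hand: 1

```text
t: 30.05
eef_pos: [591.9, -251.1, 158.8]
ee_rot: [179.9, 0.1, -58.3]
contact_force: [-0.1, -0.2, -0.0]
finger_gap: 85.7
grasp_force: 0.0
```

Emit:
arm_command:
  increments:
    - {"tx": 0.56,"ty": 0.487,"tz": 0.047,"wx": 0,"wy": 0,"wz": 0.124}
    - {"tx": 0.56,"ty": 0.487,"tz": 0.047,"wx": 0,"wy": 0,"wz": 0.124}
    - {"tx": 0.56,"ty": 0.487,"tz": 0.047,"wx": 0,"wy": 0,"wz": 0.124}
    - {"tx": 0.56,"ty": 0.487,"tz": 0.047,"wx": 0,"wy": 0,"wz": 0.124}
    - {"tx": 0.56,"ty": 0.487,"tz": 0.047,"wx": 0,"wy": 0,"wz": 0.124}
    - {"tx": 0.56,"ty": 0.487,"tz": 0.047,"wx": 0,"wy": 0,"wz": 0.124}

```text
t: 30.8
eef_pos: [569.5, -395.3, 151.3]
ee_rot: [-180.0, -0.0, -80.4]
contact_force: [1.2, 0.6, -0.0]
finger_gap: 85.5
grasp_force: 0.0
```

Run:
```python
from h import *
st()
for n in("wrist","scene"):
    c=look(n);W=cloud(c);z=W[...,2]
    near=(abs(W[...,0]-568)<62)&(np.linalg.norm(W[...,:2]-[568,-397],axis=-1)<90)
    m=near&(z>20)&(z<32);print(n,m.sum(),blob(c,m,26))
plan([(568,-397,2,-80.5)])
```

```text
t30.80 [ 569.5 -395.3  151.3] [-180.    -0.   -80.4] F [ 1.2  0.6 -0. ] gap 85.5 grip 0.0
wrist 9754 (array([ 567.1, -397.2]), [array([ 567.1, -397.2]), array([ 59.8, 148.7]), np.float64(9.5)])
scene 1973 (array([ 571.2, -399.7]), [array([ 570.8, -396.9]), array([ 62.6, 150.6]), np.float64(8.9)])
[ 568.  -397.     2.   -80.5] d [0.005, 0.008, 0.747] w [-0.0, -0.0, 0.0] rows 2.5
```

Emit:
arm_command:
  increments:
    - {"tx": 0.003,"ty": 0.006,"tz": 0.25,"wx": 0,"wy": 0,"wz": 0}
    - {"tx": 0.003,"ty": 0.006,"tz": 0.5,"wx": 0,"wy": 0,"wz": 0}
    - {"tx": 0.003,"ty": 0.006,"tz": 0.68,"wx": 0,"wy": 0,"wz": 0}
    - {"tx": 0.003,"ty": 0.006,"tz": 0.742,"wx": 0,"wy": 0,"wz": 0}
    - {"tx": 0.003,"ty": 0.006,"tz": 0.742,"wx": 0,"wy": 0,"wz": 0}
    - {"tx": 0.003,"ty": 0.006,"tz": 0.742,"wx": 0,"wy": 0,"wz": 0}

```text
t: 31.65
eef_pos: [569.1, -398.4, 4.8]
ee_rot: [-179.8, -0.1, -80.5]
contact_force: [0.4, 0.5, 0.4]
finger_gap: 85.5
grasp_force: 0.0
```

Emit:
arm_command:
  increments:
    - {"tx": 0,"ty": 0,"tz": 0,"wx": 0,"wy": 0,"wz": 0}
    - {"tx": 0,"ty": 0,"tz": 0,"wx": 0,"wy": 0,"wz": 0}
    - {"tx": 0,"ty": 0,"tz": 0,"wx": 0,"wy": 0,"wz": 0}
    - {"tx": 0,"ty": 0,"tz": 0,"wx": 0,"wy": 0,"wz": 0}
    - {"tx": 0,"ty": 0,"tz": 0,"wx": 0,"wy": 0,"wz": 0}
    - {"tx": 0,"ty": 0,"tz": 0,"wx": 0,"wy": 0,"wz": 0}
  hand: -1
  newtons: 90

```text
t: 32.4
eef_pos: [568.4, -398.3, 4.7]
ee_rot: [-179.9, -0.1, -80.5]
contact_force: [0.5, 1.6, 6.0]
finger_gap: 57.8
grasp_force: 101.5
```

Emit:
arm_command:
  increments:
    - {"tx": 0,"ty": 0,"tz": -0.05,"wx": 0,"wy": 0,"wz": 0}
    - {"tx": 0,"ty": 0,"tz": -0.15,"wx": 0,"wy": 0,"wz": 0}
    - {"tx": 0,"ty": 0,"tz": -0.35,"wx": 0,"wy": 0,"wz": 0}
    - {"tx": 0,"ty": 0,"tz": -0.6,"wx": 0,"wy": 0,"wz": 0}
    - {"tx": 0,"ty": 0,"tz": -0.8,"wx": 0,"wy": 0,"wz": 0}
    - {"tx": 0,"ty": 0,"tz": -0.8,"wx": 0,"wy": 0,"wz": 0}

```text
t: 33.15
eef_pos: [569.7, -399.0, 168.1]
ee_rot: [-179.5, -0.3, -80.5]
contact_force: [-0.3, 0.1, -5.8]
finger_gap: 57.8
grasp_force: 100.3
```

Run:
```python
from h import *
st()
c=look("scene"); cv2.imwrite("pics/s6.png",c["frame"])
plan([(470,152,170,-104)])
```

```text
t33.15 [ 569.7 -399.   168.1] [-179.5   -0.3  -80.5] F [-0.3  0.1 -5.8] gap 57.8 grip 100.3
[ 470  152  170 -104] d [-0.931, 0.011, -0.01] w [-0.0, -0.0, 0.043] rows 3.1
[ 470  152  170 -104] d [-0.92, 0.136, -0.011] w [-0.001, -0.0, 0.044] rows 3.1
[ 470  152  170 -104] d [-0.894, 0.261, -0.01] w [-0.0, -0.0, 0.043] rows 3.1
```

View pics/s6.png

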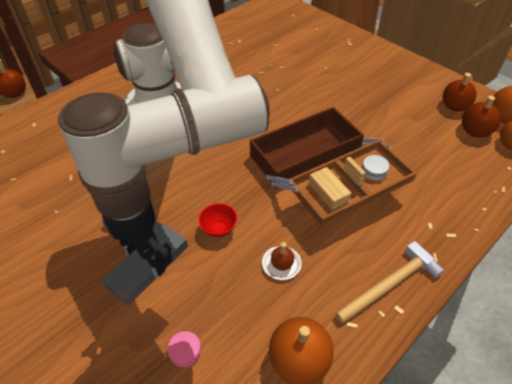

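Emit:
arm_command:
  increments:
    - {"tx": -0.15,"ty": 0.002,"tz": -0.01,"wx": 0,"wy": 0,"wz": 0.007}
    - {"tx": -0.35,"ty": 0.004,"tz": -0.01,"wx": 0,"wy": 0,"wz": 0.016}
    - {"tx": -0.55,"ty": 0.006,"tz": -0.01,"wx": 0,"wy": 0,"wz": 0.025}
    - {"tx": -0.75,"ty": 0.008,"tz": -0.01,"wx": 0,"wy": 0,"wz": 0.034}
    - {"tx": -0.931,"ty": 0.011,"tz": -0.01,"wx": 0,"wy": 0,"wz": 0.043}

```text
t: 33.83
eef_pos: [532.6, -212.7, 161.9]
ee_rot: [179.7, 0.1, -88.4]
contact_force: [0.7, 1.0, -5.2]
finger_gap: 58.0
grasp_force: 100.1
```

Emit:
arm_command:
  increments:
    - {"tx": -0.2,"ty": 0.03,"tz": -0.011,"wx": 0,"wy": 0,"wz": 0.009}
    - {"tx": -0.4,"ty": 0.06,"tz": -0.011,"wx": 0,"wy": 0,"wz": 0.018}
    - {"tx": -0.6,"ty": 0.09,"tz": -0.011,"wx": 0,"wy": 0,"wz": 0.027}
    - {"tx": -0.8,"ty": 0.12,"tz": -0.011,"wx": 0,"wy": 0,"wz": 0.036}
    - {"tx": -0.92,"ty": 0.136,"tz": -0.011,"wx": 0,"wy": 0,"wz": 0.044}

```text
t: 34.45
eef_pos: [499.7, -30.0, 164.6]
ee_rot: [179.7, -0.0, -96.2]
contact_force: [0.2, 0.2, -4.7]
finger_gap: 57.7
grasp_force: 100.1
```

Emit:
arm_command:
  increments:
    - {"tx": -0.2,"ty": 0.058,"tz": -0.01,"wx": 0,"wy": 0,"wz": 0.009}
    - {"tx": -0.4,"ty": 0.116,"tz": -0.01,"wx": 0,"wy": 0,"wz": 0.018}
    - {"tx": -0.6,"ty": 0.174,"tz": -0.01,"wx": 0,"wy": 0,"wz": 0.027}
    - {"tx": -0.78,"ty": 0.227,"tz": -0.01,"wx": 0,"wy": 0,"wz": 0.036}
    - {"tx": -0.894,"ty": 0.261,"tz": -0.01,"wx": 0,"wy": 0,"wz": 0.043}
    - {"tx": -0.894,"ty": 0.261,"tz": -0.01,"wx": 0,"wy": 0,"wz": 0.043}
    - {"tx": -0.894,"ty": 0.261,"tz": -0.01,"wx": 0,"wy": 0,"wz": 0.043}

```text
t: 35.33
eef_pos: [468.4, 151.1, 167.4]
ee_rot: [179.9, -0.1, -103.9]
contact_force: [-0.1, 0.3, -4.9]
finger_gap: 57.9
grasp_force: 100.2
```

Run:
```python
from h import *
st()
plan([(471,153.5,13,-104)])
c=look("scene");W=cloud(c);z=W[...,2]; print(c["frame"].shape);
```

```text
t35.33 [468.4 151.1 167.4] [ 1.799e+02 -1.000e-01 -1.039e+02] F [-0.1  0.3 -4.9] gap 57.9 grip 100.2
[ 471.   153.5   13.  -104. ] d [-0.017, -0.012, 0.772] w [0.001, -0.001, 0.0] rows 2.6
(384, 512, 3)
```

Emit:
arm_command:
  increments:
    - {"tx": -0.014,"ty": -0.01,"tz": 0.15,"wx": 0,"wy": 0,"wz": 0}
    - {"tx": -0.014,"ty": -0.01,"tz": 0.35,"wx": 0,"wy": 0,"wz": 0}
    - {"tx": -0.014,"ty": -0.01,"tz": 0.55,"wx": 0,"wy": 0,"wz": 0}
    - {"tx": -0.014,"ty": -0.01,"tz": 0.68,"wx": 0,"wy": 0,"wz": 0}
    - {"tx": -0.014,"ty": -0.01,"tz": 0.76,"wx": 0,"wy": 0,"wz": 0}
    - {"tx": -0.014,"ty": -0.01,"tz": 0.772,"wx": 0,"wy": 0,"wz": 0}
    - {"tx": -0.014,"ty": -0.01,"tz": 0.772,"wx": 0,"wy": 0,"wz": 0}

```text
t: 36.25
eef_pos: [472.7, 154.0, 14.7]
ee_rot: [-180.0, 0.0, -104.0]
contact_force: [0.1, -1.1, -4.3]
finger_gap: 58.2
grasp_force: 99.9
```

Emit:
arm_command:
  increments:
    - {"tx": 0,"ty": 0,"tz": 0.01,"wx": 0,"wy": 0,"wz": 0}
    - {"tx": 0,"ty": 0,"tz": 0.018,"wx": 0,"wy": 0,"wz": 0}
    - {"tx": 0,"ty": 0,"tz": 0.018,"wx": 0,"wy": 0,"wz": 0}

```text
t: 36.62
eef_pos: [472.1, 154.3, 10.9]
ee_rot: [-180.0, 0.0, -103.9]
contact_force: [-0.3, -0.1, -5.7]
finger_gap: 58.0
grasp_force: 100.0
```

Emit:
arm_command:
  increments:
    - {"tx": 0,"ty": 0,"tz": 0.005,"wx": 0,"wy": 0,"wz": 0}
    - {"tx": 0,"ty": 0,"tz": 0.008,"wx": 0,"wy": 0,"wz": 0}
    - {"tx": 0,"ty": 0,"tz": 0.008,"wx": 0,"wy": 0,"wz": 0}

```text
t: 37.0
eef_pos: [472.2, 154.3, 10.6]
ee_rot: [-180.0, 0.0, -103.9]
contact_force: [-4.4, -1.3, 7.4]
finger_gap: 57.7
grasp_force: 101.7
```

Contact with the floor; release and lift.

Emit:
arm_command:
  increments:
    - {"tx": 0,"ty": 0,"tz": 0,"wx": 0,"wy": 0,"wz": 0}
    - {"tx": 0,"ty": 0,"tz": 0,"wx": 0,"wy": 0,"wz": 0}
    - {"tx": 0,"ty": 0,"tz": 0,"wx": 0,"wy": 0,"wz": 0}
    - {"tx": 0,"ty": 0,"tz": -0.1,"wx": 0,"wy": 0,"wz": 0}
    - {"tx": 0,"ty": 0,"tz": -0.3,"wx": 0,"wy": 0,"wz": 0}
    - {"tx": 0,"ty": 0,"tz": -0.6,"wx": 0,"wy": 0,"wz": 0}
    - {"tx": 0,"ty": 0,"tz": -0.9,"wx": 0,"wy": 0,"wz": 0}
    - {"tx": 0,"ty": 0,"tz": -0.9,"wx": 0,"wy": 0,"wz": 0}
  hand: 0.7

```text
t: 38.0
eef_pos: [475.0, 155.9, 194.5]
ee_rot: [-179.5, 0.5, -103.9]
contact_force: [0.1, 0.9, -1.1]
finger_gap: 72.4
grasp_force: 0.0
```

Run:
```python
from h import *
st()
c=look("wrist");W=cloud(c);z=W[...,2]
near=np.linalg.norm(W[...,:2]-[471,154.5],axis=-1)<95
m=near&(z>26)&(z<40); print(m.sum(),blob(c,m,32),np.median(z[m]))
plan([(655.5,108.8,190,-14),(655.5,108.8,94,-14)])
```

```text
t38.00 [475.  155.9 194.5] [-179.5    0.5 -103.9] F [ 0.1  0.9 -1.1] gap 72.4 grip 0.0
8488 (array([472.5, 155.4]), [array([472.6, 155.5]), array([149. ,  59.8]), np.float64(76.1)]) 32.44413372560595
[655.5 108.8 190.  -14. ] d [0.004, -0.941, 0.01] w [-0.002, 0.0, -0.5] rows 8.6
[655.5 108.8  94.  -14. ] d [0.0, 0.0, 0.48] w [-0.0, 0.0, 0.0] rows 1.6
```

Stone flat on the floor, centred. Now to the handle.

Emit:
arm_command:
  increments:
    - {"tx": 0.004,"ty": -0.941,"tz": 0.01,"wx": 0,"wy": 0,"wz": -0.5}
    - {"tx": 0.004,"ty": -0.941,"tz": 0.01,"wx": 0,"wy": 0,"wz": -0.5}
    - {"tx": 0.004,"ty": -0.941,"tz": 0.01,"wx": 0,"wy": 0,"wz": -0.5}
    - {"tx": 0.004,"ty": -0.941,"tz": 0.01,"wx": 0,"wy": 0,"wz": -0.5}
    - {"tx": 0.004,"ty": -0.941,"tz": 0.01,"wx": 0,"wy": 0,"wz": -0.5}
    - {"tx": 0.004,"ty": -0.941,"tz": 0.01,"wx": 0,"wy": 0,"wz": -0.5}
    - {"tx": 0.004,"ty": -0.941,"tz": 0.01,"wx": 0,"wy": 0,"wz": -0.5}
    - {"tx": 0.004,"ty": -0.941,"tz": 0.01,"wx": 0,"wy": 0,"wz": -0.5}
    - {"tx": 0.004,"ty": -0.941,"tz": 0.01,"wx": 0,"wy": 0,"wz": -0.5}
    - {"tx": 0.004,"ty": -0.941,"tz": 0.01,"wx": 0,"wy": 0,"wz": -0.5}
  hand: 0

```text
t: 39.3
eef_pos: [653.8, 107.9, 184.8]
ee_rot: [179.9, 0.2, -14.0]
contact_force: [0.2, 0.4, 0.3]
finger_gap: 42.6
grasp_force: 0.0
```

Run:
```python
from h import *
st()
c=look("wrist");W=cloud(c);z=W[...,2]
near=np.linalg.norm(W[...,:2]-[655,109],axis=-1)<45
m=near&(z>118)&(z<130); print(m.sum(),blob(c,m,124))
plan([(656,109,94,-14)])
```

```text
t39.30 [653.8 107.9 184.8] [179.9   0.2 -14. ] F [0.2 0.4 0.3] gap 42.6 grip 0.0
1280 (array([656.4, 108.9]), [array([656.2, 109.1]), array([11.9, 60.7]), np.float64(76.3)])
[656 109  94 -14] d [0.01, -0.009, 0.456] w [0.001, 0.001, -0.0] rows 1.5
```

Emit:
arm_command:
  increments:
    - {"tx": 0.008,"ty": -0.007,"tz": 0.15,"wx": 0,"wy": 0,"wz": 0}
    - {"tx": 0.008,"ty": -0.007,"tz": 0.32,"wx": 0,"wy": 0,"wz": 0}
    - {"tx": 0.008,"ty": -0.007,"tz": 0.455,"wx": 0,"wy": 0,"wz": 0}
    - {"tx": 0.008,"ty": -0.007,"tz": 0.455,"wx": 0,"wy": 0,"wz": 0}
    - {"tx": 0.008,"ty": -0.007,"tz": 0.455,"wx": 0,"wy": 0,"wz": 0}

```text
t: 39.98
eef_pos: [657.2, 109.2, 97.0]
ee_rot: [-180.0, -0.1, -13.9]
contact_force: [0.1, 0.7, -0.3]
finger_gap: 42.6
grasp_force: 0.0
```

Emit:
arm_command:
  increments:
    - {"tx": 0,"ty": 0,"tz": 0,"wx": 0,"wy": 0,"wz": 0}
    - {"tx": 0,"ty": 0,"tz": 0,"wx": 0,"wy": 0,"wz": 0}
    - {"tx": 0,"ty": 0,"tz": 0,"wx": 0,"wy": 0,"wz": 0}
    - {"tx": 0,"ty": 0,"tz": 0,"wx": 0,"wy": 0,"wz": 0}
    - {"tx": 0,"ty": 0,"tz": 0,"wx": 0,"wy": 0,"wz": 0}
  hand: -1
  newtons: 60

```text
t: 40.6
eef_pos: [657.0, 108.9, 97.6]
ee_rot: [-180.0, -0.1, -13.9]
contact_force: [-1.1, -1.4, 5.0]
finger_gap: 10.7
grasp_force: 59.0
```

Emit:
arm_command:
  increments:
    - {"tx": -0.022,"ty": 0,"tz": -0.027,"wx": 0,"wy": 0,"wz": 0}
    - {"tx": -0.045,"ty": 0,"tz": -0.052,"wx": 0,"wy": 0,"wz": 0}
    - {"tx": -0.069,"ty": 0,"tz": -0.076,"wx": 0,"wy": 0,"wz": 0}
    - {"tx": -0.095,"ty": 0,"tz": -0.098,"wx": 0,"wy": 0,"wz": 0}
    - {"tx": -0.122,"ty": 0,"tz": -0.119,"wx": 0,"wy": 0,"wz": 0}
    - {"tx": -0.151,"ty": 0,"tz": -0.138,"wx": 0,"wy": 0,"wz": 0}
    - {"tx": -0.18,"ty": 0,"tz": -0.156,"wx": 0,"wy": 0,"wz": 0}
    - {"tx": -0.21,"ty": 0,"tz": -0.172,"wx": 0,"wy": 0,"wz": 0}

```text
t: 41.6
eef_pos: [617.7, 118.7, 131.3]
ee_rot: [-179.9, -0.3, -13.9]
contact_force: [5.8, -4.2, -0.7]
finger_gap: 10.8
grasp_force: 59.0
```

Emit:
arm_command:
  increments:
    - {"tx": -0.031,"ty": 0,"tz": -0.014,"wx": 0,"wy": 0,"wz": 0}
    - {"tx": -0.063,"ty": 0,"tz": -0.027,"wx": 0,"wy": 0,"wz": 0}
    - {"tx": -0.096,"ty": 0,"tz": -0.037,"wx": 0,"wy": 0,"wz": 0}
    - {"tx": -0.129,"ty": 0,"tz": -0.046,"wx": 0,"wy": 0,"wz": 0}
    - {"tx": -0.163,"ty": 0,"tz": -0.053,"wx": 0,"wy": 0,"wz": 0}
    - {"tx": -0.197,"ty": 0,"tz": -0.058,"wx": 0,"wy": 0,"wz": 0}
    - {"tx": -0.231,"ty": 0,"tz": -0.061,"wx": 0,"wy": 0,"wz": 0}
    - {"tx": -0.265,"ty": 0,"tz": -0.062,"wx": 0,"wy": 0,"wz": 0}

```text
t: 42.6
eef_pos: [564.9, 131.9, 144.3]
ee_rot: [-180.0, -0.1, -13.9]
contact_force: [1.0, -3.3, 6.4]
finger_gap: 11.1
grasp_force: 60.0
```

Emit:
arm_command:
  increments:
    - {"tx": -0.034,"ty": 0,"tz": 0.001,"wx": 0,"wy": 0,"wz": 0}
    - {"tx": -0.068,"ty": 0,"tz": 0.004,"wx": 0,"wy": 0,"wz": 0}
    - {"tx": -0.102,"ty": 0,"tz": 0.009,"wx": 0,"wy": 0,"wz": 0}
    - {"tx": -0.136,"ty": 0,"tz": 0.016,"wx": 0,"wy": 0,"wz": 0}
    - {"tx": -0.169,"ty": 0,"tz": 0.025,"wx": 0,"wy": 0,"wz": 0}
    - {"tx": -0.202,"ty": 0,"tz": 0.035,"wx": 0,"wy": 0,"wz": 0}
    - {"tx": -0.234,"ty": 0,"tz": 0.048,"wx": 0,"wy": 0,"wz": 0}
    - {"tx": -0.265,"ty": 0,"tz": 0.062,"wx": 0,"wy": 0,"wz": 0}

```text
t: 43.6
eef_pos: [511.2, 145.2, 130.8]
ee_rot: [-180.0, 0.1, -13.9]
contact_force: [-3.5, 0.9, 4.3]
finger_gap: 10.8
grasp_force: 60.0
```

Emit:
arm_command:
  increments:
    - {"tx": -0.03,"ty": 0,"tz": 0.016,"wx": 0,"wy": 0,"wz": 0}
    - {"tx": -0.059,"ty": 0,"tz": 0.034,"wx": 0,"wy": 0,"wz": 0}
    - {"tx": -0.088,"ty": 0,"tz": 0.053,"wx": 0,"wy": 0,"wz": 0}
    - {"tx": -0.115,"ty": 0,"tz": 0.074,"wx": 0,"wy": 0,"wz": 0}
    - {"tx": -0.141,"ty": 0,"tz": 0.096,"wx": 0,"wy": 0,"wz": 0}
    - {"tx": -0.165,"ty": 0,"tz": 0.12,"wx": 0,"wy": 0,"wz": 0}
    - {"tx": -0.188,"ty": 0,"tz": 0.145,"wx": 0,"wy": 0,"wz": 0}
    - {"tx": -0.21,"ty": 0,"tz": 0.172,"wx": 0,"wy": 0,"wz": 0}
    - {"tx": -0.21,"ty": 0,"tz": 0.172,"wx": 0,"wy": 0,"wz": 0}

```text
t: 44.72
eef_pos: [472.6, 154.8, 97.4]
ee_rot: [-180.0, -0.1, -13.9]
contact_force: [-2.5, -2.2, 11.0]
finger_gap: 11.0
grasp_force: 60.7
```

Tray down. Release, lift, and check.

Emit:
arm_command:
  increments:
    - {"tx": 0,"ty": 0,"tz": 0,"wx": 0,"wy": 0,"wz": 0}
    - {"tx": 0,"ty": 0,"tz": 0,"wx": 0,"wy": 0,"wz": 0}
    - {"tx": 0,"ty": 0,"tz": 0,"wx": 0,"wy": 0,"wz": 0}
    - {"tx": 0,"ty": 0,"tz": -0.1,"wx": 0,"wy": 0,"wz": 0}
    - {"tx": 0,"ty": 0,"tz": -0.3,"wx": 0,"wy": 0,"wz": 0}
    - {"tx": 0,"ty": 0,"tz": -0.55,"wx": 0,"wy": 0,"wz": 0}
    - {"tx": 0,"ty": 0,"tz": -0.75,"wx": 0,"wy": 0,"wz": 0}
    - {"tx": 0,"ty": 0,"tz": -0.75,"wx": 0,"wy": 0,"wz": 0}
    - {"tx": 0,"ty": 0,"tz": -0.75,"wx": 0,"wy": 0,"wz": 0}
    - {"tx": 0,"ty": 0,"tz": -0.75,"wx": 0,"wy": 0,"wz": 0}
  hand: 0

```text
t: 45.98
eef_pos: [471.4, 154.4, 244.5]
ee_rot: [179.9, 0.1, -13.9]
contact_force: [0.3, 0.3, -1.2]
finger_gap: 42.5
grasp_force: 0.0
```

Run:
```python
from h import *
st()
a=np.radians(-13.9);ex=np.array([np.cos(a),np.sin(a)]);ey=np.array([-ex[1],ex[0]])
for n in("wrist","scene","top"):
    c=look(n);W=cloud(c);z=W[...,2];ctr=np.array([471,154.5])
    if n!="top": cv2.imwrite(f"pics/end_{n}.png",c["frame"])
    for nm,o,h,r in(("tin",68.5,93,45),("block",-68.5,99,60),("handle",0,124,42)):
        t=ctr+o*ey; m=(np.linalg.norm(W[...,:2]-t,axis=-1)<r)&(abs(z-h)<4)&(abs((W[...,:2]-ctr)@ey-o)<45)
        if m.sum()>30: b=blob(c,m,h);print(n,nm,m.sum(),"z%.1f"%np.median(z[m]),b[0]-t,b[1][1:])
    m=(np.linalg.norm(W[...,:2]-[670.7,-147.2],axis=-1)<30)&(z>75)&(z<90)
    if m.sum()>3: print(n,"stem top",np.median(W[m],0))
```

```text
t45.98 [471.4 154.4 244.5] [ 1.799e+02  1.000e-01 -1.390e+01] F [ 0.3  0.3 -1.2] gap 42.5 grip 0.0
wrist tin 2738 z93.8 [ 0.74437909 -0.39407899] [array([60.8, 61.8]), np.float64(11.7)]
wrist block 4466 z99.8 [0.15562091 1.89407899] [array([50. , 94.1]), np.float64(76.2)]
wrist handle 780 z124.7 [1.  0.3] [array([11.9, 59.9]), np.float64(75.6)]
scene tin 290 z92.5 [ 3.04437909 -0.79407899] [array([60.2, 63.7]), np.float64(18.1)]
scene block 509 z98.5 [2.55562091 0.19407899] [array([52.4, 97. ]), np.float64(76.1)]
scene handle 87 z123.1 [ 2.6 -0.3] [array([13.3, 60.3]), np.float64(75.8)]
scene stem top [ 673.27173957 -145.08757997   80.11536864]
top tin 63 z93.1 [ 15.54437909 -15.79407899] [array([42.8, 16. ]), np.float64(62.5)]
top block 624 z99.1 [-2.14437909  0.79407899] [array([50.6, 95.5]), np.float64(76.2)]
top handle 42 z123.8 [16.8 -4.9] [array([12.2, 23.3]), np.float64(78.5)]
top stem top [ 668.25846152 -145.60750878   80.82220407]
```

View pics/end_scene.png

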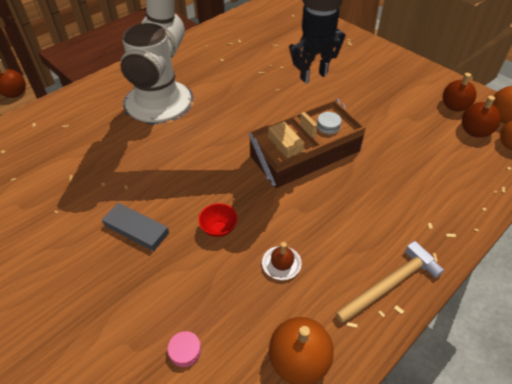

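The picture shows the tray down on the box (about 305,140), the block and tin on their pads, and the gourd upright in the saucer (282,262). Every offset I measured is 3 mm or less in the views that see the whole thing.

```bash
python3 -c "
from rig import *
print(hand_in())"
```

```text
the job is handed in; nothing more can be done
None
```

I handed the job in at about 46 s: the gourd is upright in the saucer, the whetstone flat in the compartment, the tin and block on their pads, and the tray back down on the box. The hand-in gave no verdict, but the last camera check put every placement within its tolerance.

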